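# Pry open a control unit and scan its code

## Robot

A 6-joint arm with a two-finger parallel gripper is mounted at the origin on a cart in front of the work surface, level with it; the furniture and walls round the work are solid. World frame = base frame: x ahead of the robot, y to its left, z up, the work surface at z = 0. Lengths are in m, angles in rad, forces in N, time in s.
With the tool pointing down it reaches from about 0.3 to 0.875 m from the base axis. Payload 6.4 kg.
Tool frame: the origin (TCP) lies at the very end of the fingers, on their centre line; the grasp point (between the pads) lies 19 mm behind it (ctrl.grip_point_offset is the distance from the TCP to the grasp point, in m); z points along the fingers, y is the line along which they close (so a half turn about z gives the same grasp; the last joint's range is limited). The gripper opens to 88 mm and grips with 3 to 60 N. Pads are 18 mm wide; open, the fingers measure 123 mm over their backs; the gripper's body (75 mm by 187 mm) begins 45 mm behind the grasp point.
Start: joints at [1.079, 0.181, 1.607, -0, 1.354, -0.206], TCP at [0.162, 0.552, 0.207] pointing down, gripper open.
Joint ranges: [-2.99, 2.99], [-0.89, 2.07], [0.3, 2.58], [-1.14, 4.28], [0, 2.63], [-3.12, 3.12]. Speed limits (rad/s): [2.57, 2.57, 3.01, 3.14, 3.14, 3.14].

## Interface

Orientations are given as a 3x3 rotation matrix whose columns are the frame's x, y, z axes.
In Python, from cell import ctrl gives the robot as it stands.
- The arm moves only by the tool drive_effector, called after "Call:" in YAML: its name, and indented under it one key for each argument. Schema: {"type":"object","properties":{"plan":{"type":"array","items":{"type":"array","prefixItems":[{"type":"array","items":{"type":"number"},"minItems":3,"maxItems":3},{"type":"array","items":{"type":"number"},"minItems":3,"maxItems":3}],"minItems":2,"maxItems":2},"minItems":1,"maxItems":8},"aperture":{"type":"number"},"only":{"type":"string"},"quiet":{"type":"boolean"},"lines":{"type":"string"}},"required":["plan"],"additionalProperties":false}. plan is a list of rows, 1 to 8 of them, each written [[dx, dy, dz], [rx, ry, rz]]: dx, dy, dz in cm, then a rotation vector rx, ry, rz in units of 0.25 rad; each row is the pose to reach, as a shift and turn from the pose commanded when the call began, along the tool's axes at that moment; what a row does not reach only later rows make up. A row lasts 1/8 s, in which the tool goes at most 0.0625 m and 0.188 rad, less where a joint would pass 70% of its speed; a pose out of reach is approached as far as the arm can. aperture is the finger opening in m, set as the call begins (left out keeps the last). The fingers move at their own pace and stop on an object; the grip force is fixed at half the most. Time passes only in rows, so rows that do not move let the fingers close. The tool returns the time, the measured TCP pose, the force, the opening and the grip force at its end. only (a regular expression) keeps the lines of the reply that match it, lines (a string "A,B") keeps lines A to B, and quiet returns only ok. Input that does not fit is refused with a message, and nothing moves.
- ctrl.read_state(): the state, without advancing time (a new reading comes with each control period).
- ctrl.capture(name): name is "scene" or "top" or "wrist"; returns a dict with "img" (384x512x3 uint8, red, green, blue), "fovy" (degrees; the focal length in pixels is half the picture's height over the tangent of half this angle, whatever the lens; pixels are square), "cx", "cy" (the principal point, pixels), "view" (4x4, takes a point from world to camera coordinates); the wrist camera has in their place "mount" (4x4, takes a point from camera to tool coordinates, whose origin is the TCP and whose axes are the flange's). Camera axes: x right, y up, looking along -z (the intrinsics and any distortion apply to the point x, -y, -z); pixel columns grow to the right and rows downward; lengths in m; the calibration is good to about 2 mm. A picture is of the moment at which its call begins: read the wrist's pose just before it. There is no depth.
- ctrl.sign_off(): hands the job in; it is judged then, once.
The state is a dict: "clock": time; "joint_positions": joint angles; "joint_velocities": joint speeds; "joint_efforts": joint torques, N m; "eef_pos": TCP position; "orientation": TCP orientation; "contact_force": force on the tool from outside, world axes, zero at the start; "wrist_torque": the same for the moment, N m; "grip_width": finger opening in m; "grasp_force": force on a finger pad.
Only numpy, scipy, OpenCV 4.12 (cv2) and the standard library are available. Lean on these libraries where they do the work, as an engineer would, in place of code of your own. Each camera call takes 0.05 s, during which the arm holds its last target. There are 200 camera calls.

## Task

Lever the control unit's cover up with the flat pry tool and swing it fully open, then lay the pry tool flat on the bench. Take the hand scanner and hold it still for a full second, pointing squarely at the middle of the code label inside the cover from about 13 cm away, without touching the unit with it. Put the scanner back upright in its stand, leave the cover open, and leave everything else where it is.

Things in the scene. Friction and masses are not known exactly. Their poses are not given: they have to be found in the camera images.
- unit: control unit, a cast grey-metal case fixed to the bench, 100 (x) by 120 (y) by 61 mm high when shut; walls 5 mm thick, 55 mm high; low mounting ears 13 mm out on both sides, two cable glands 18 mm out of its right side (-y). Origin: centre of the underside; +x from its front (x = -50 mm, more or less facing the robot) to its hinge side, z up
- pry_notch (a point): middle of the pry notch, the only opening under the cover's front edge: a slot 34 mm wide and 11 mm high through the 5 mm front wall, 44 to 55 mm over the bench. The point lies on the wall's outer face; a blade goes in along the unit's +x, with free room for 20 mm behind the outer face
- cover_hinge (a point): middle of the cover's hinge line, 53 mm behind the unit's centre (its +x) and 58 mm over the bench; the line runs along the unit's y
- cover (a joint): cover's hinge: 0 = shut, grows as the front edge rises, stops at 1.75 rad (10 degrees past upright). The cover is a metal plate 100 by 120 by 6 mm, 80 g, edges flush with the case, so fingers cannot take it; the stiff hinge (0.05 N m) holds it at any angle; about 1 N lifts the front edge
- code_label (a point): middle of the code label, a white 32 mm square with a black matrix code, on the inner face of the cover, hidden while shut: 58 mm from the hinge line, 16 mm to the left (unit's +y) of the middle. Its normal is this point's z axis (cover's frame). Fully open, it faces back over the unit's front (-x), tilted 10 degrees up, about 115 mm over the bench
- pry_tool: flat pry tool lying on the bench between the two board racks, 165 mm, 70 g: a black plastic handle 86 mm long, 20 wide, 16 high (x = -86 to 0 mm) and a straight steel blade 10 mm wide, 3 mm thick, to x = 79 mm at half the handle's height. Origin: on its underside where handle and blade meet; +x along the blade to the tip, z up
- pry_tip (a point): tip of the pry tool's blade, 79 mm along the tool's x and 8 mm above its underside
- pry_grip (a point): middle of the pry tool's handle, 36 mm behind the body's origin, 115 mm behind the tip, 8 mm above its underside; grasp across the 20 mm width
- scanner: gun-shaped hand scanner upright in its stand, 160 g, 114 mm high: black handle 30 (x) by 26 (y) mm, 80 high; on it a grey head 66 mm long, 40 wide (y), 36 high, centred 94 mm up, with a black nose 46 mm wide, 40 high in front (x = 28 to 44 mm). Origin: centre of the handle's underside; +x is the viewing direction, z up
- scan_window (a point): middle of the dark window in the scanner's nose, 44 mm ahead of its origin and 95 mm up; it looks along the scanner's +x
- scanner_head (a point): middle of the scanner's grey head, 94 mm above its origin; grasp across the 40 mm width (y) from above; the head's top is 18 mm higher
- stand: scanner's black stand, fixed to the bench between the two board racks: base 96 by 76 mm, 10 thick; on it a square-walled socket 40 (x) by 36 (y) mm inside, its walls 42 mm high, flared out above to 54 by 50 mm inside at 51 mm, floor 10 mm over the bench. Origin: on the bench under the socket's middle; x as the scanner's when it stands in it, z up
- stand_floor (a point): middle of the socket's floor, where the scanner's origin belongs. The racks beside the stand are 223 mm (left) and 209 mm (right) high and leave a lane from y = -0.04 to +0.23 m, x = 0.35 to 0.76 m; the right rack's far side is at y = -0.19 m
- glue_bottle: bystander: white bottle with red cap, 41 mm across, 131 mm high; origin under its centre
- flux_bottle: bystander: squeeze bottle with needle tip, 35 mm across, 108 mm high; origin under its centre
- capacitor: bystander: upright black capacitor, 25 mm across, 36 mm high; origin under its centre
- label_roll: bystander: roll of blank labels, 52 mm across, 30 mm high; origin under its centre
- marker: bystander: pen, 128 mm long, 17 mm thick, lying; origin under its middle
- transformer: bystander: small transformer, 32 by 42 by 35 mm; origin under its centre
- screwdriver: bystander: round screwdriver, 166 mm long, 25 mm thick, lying; origin under its middle
- heat_sink: bystander: finned heat sink, 40 by 30 by 15 mm; origin under its centre

How it is judged:
On the way, in this order (a step that is already met when the one before it is completed fails the run):
1. the cover is levered up off the case with the pry tool (value of joint cover above 0.25 rad and contact force between pry_tool and unit above 0.1 N), for 0.05 s.
2. the cover is swung fully open (value of joint cover above 1.6 rad), for 0.2 s.
3. the scanner is held still for 1 s, its line of sight within 12 mm of the label's middle, 8 to 18 cm from it and within 26 degrees of square to it, the cover fully open (value of joint cover above 1.55 rad and x of code_label in the frame of scan_window between 0.08 and 0.18 m and y of code_label in the frame of scan_window between -0.012 and 0.012 m and z of code_label in the frame of scan_window between -0.012 and 0.012 m and angle between the x axis of scanner and the z axis of code_label, either way round below 0.45 rad and linear speed of scanner below 0.02 m/s and angular speed of scanner below 0.2 rad/s), for 1 s.
At the end, for the whole second after the job is handed in: The cover stands open (more than 1.55 rad), the scanner stands upright on the floor of its stand's socket (within 10 mm of its middle and 0.15 rad of upright), the pry tool lies flat on the bench (grip and tip below 16 mm), and both are at rest (value of joint cover above 1.55 rad and horizontal distance between scanner and stand_floor below 0.01 m and height (world z) of scanner below 0.014 m and angle between scanner's own z axis and vertical below 0.15 rad and linear speed of each of scanner, pry_tool below 0.02 m/s and height (world z) of each of pry_grip, pry_tip below 0.016 m); the robot touches nothing.
It fails at once if the scanner touches the control unit (contact force between scanner and unit above 0.5 N).
It fails at once if a bystander is moved by more than 3 cm (distance of any of glue_bottle, flux_bottle, capacitor, label_roll, marker, transformer, screwdriver, heat_sink from where it was at the start of the episode above 0.03 m).
It also fails if it takes over 72 s, if anything falls off the work surface, if the arm or the gripper's body presses on something with over 40 N, if the wrist force passes 120 N, or if a joint passes its speed limit or range.

## Working session

There is one attempt and no reset: what is moved stays moved. The work goes in short steps, Python scripts to look and compute and a tool call to move; the robot and the scene stay as the last step left them, time stands still between calls to the robot, and variables do not carry over. Pictures are saved under pics/ and viewed, at most 10 in all, crops included, and the job is handed in when it is done.

```bash
ls; mkdir -p pics
```

Run:
```python
from cell import ctrl
import cv2,pickle
s=ctrl.read_state();print(s)
d={}
for n in("scene","top","wrist"):
    c=ctrl.capture(n);d[n]=c;cv2.imwrite(f"pics/{n}0.png",cv2.resize(c["img"][:,:,::-1],(800,600)))
    print(n,{k:v for k,v in c.items() if k!="img"})
pickle.dump(d,open("c0.pkl","wb"))
```

```text
cell.py
pics
{'clock': 0.0, 'joint_positions': array([ 1.07868753e+00,  1.81540007e-01,  1.60797412e+00,  1.71869704e-05,
        1.35376282e+00, -2.06298939e-01]), 'joint_velocities': array([-0.00070007, -0.00053897,  0.00081234,  0.00034758,  0.00069817,
        0.00012827]), 'joint_efforts': array([ 1.98572656e-03, -4.33885181e+01, -3.41841495e+01,  7.03041768e-02,
        3.88659316e-02, -1.71117440e-04]), 'eef_pos': array([0.1618178 , 0.55117459, 0.20622712]), 'orientation': array([[-9.59432447e-01,  2.81937446e-01, -8.10594334e-04],
       [ 2.81938379e-01,  9.59431379e-01, -1.47649859e-03],
       [ 3.61429399e-04, -1.64513831e-03, -9.99998581e-01]]), 'contact_force': array([-0.13275732,  0.67708144,  0.27867828]), 'wrist_torque': array([-0.02242485, -0.02077415,  0.05382721]), 'grasp_force': 0.0, 'grip_width': 0.08845066983654468}
scene {'fovy': 43.57872854092295, 'cx': 259.45255025899957, 'cy': 193.816188496575, 'view': array([[ 0.62849491, -0.77769375,  0.01365922, -0.51535348],
       [ 0.51289934,  0.42757498,  0.74438828, -0.25912015],
       [-0.58474645, -0.46
[... 171 characters left out ...]
60336227, 'view': array([[-0.02720768, -0.99962804,  0.00187584, -0.17222354],
       [ 0.98331366, -0.02642588,  0.17998864, -0.599818  ],
       [-0.17987212,  0.00674161,  0.9836669 , -1.24712567],
       [ 0.        ,  0.        ,  0.        ,  1.        ]])}
wrist {'fovy': 62.946541477063576, 'cx': 259.6222218787511, 'cy': 188.59005977313058, 'mount': array([[-6.52135917e-04,  9.46495379e-01,  3.22716705e-01,
         8.42236324e-02],
       [ 9.99999787e-01,  6.08774373e-04,  2.35295064e-04,
         9.55703296e-04],
       [ 2.62440314e-05,  3.22716789e-01, -9.46495575e-01,
        -1.79074851e-01],
       [ 0.00000000e+00,  0.00000000e+00,  0.00000000e+00,
         1.00000000e+00]])}
```

View pics/top0.png

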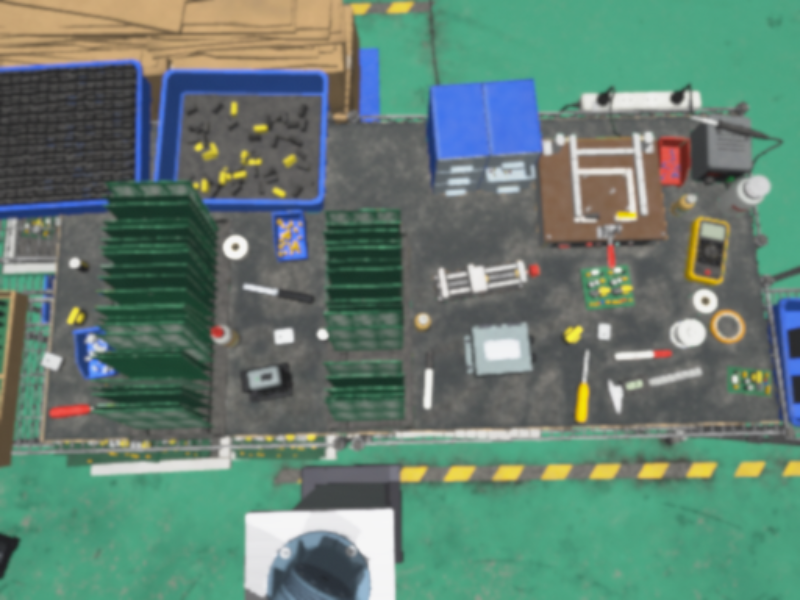

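View pics/scene0.png

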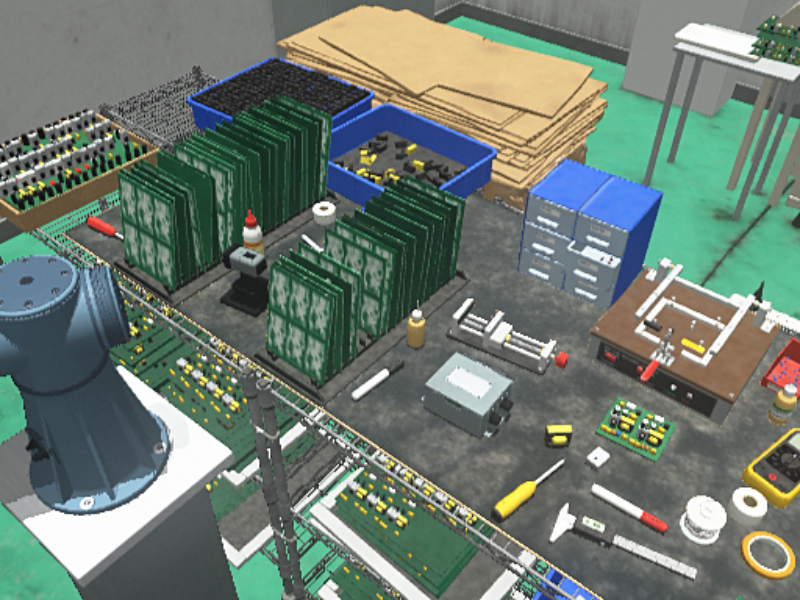

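The top view (800x600 pixels) shows the pry tool at about (280,293), with its bright blade pointing left (+y). The scanner and stand are at (265,378), and the grey unit's cover is centred at about (502,350). The scene view agrees: scanner (245,262), unit (468,392) with its glands toward -y. Next I'll get coarse positions.

Create h.py:
```python
import numpy as np,cv2,pickle
from cell import ctrl
def cam(c,s=None):
    f=192/np.tan(np.radians(c["fovy"])/2)
    if "view" in c: M=np.linalg.inv(c["view"])
    else:
        T=np.eye(4);T[:3,:3]=s["orientation"];T[:3,3]=s["eef_pos"];M=T@c["mount"]
    return f,c["cx"],c["cy"],M
def ray(c,u,v,s=None):
    f,cx,cy,M=cam(c,s)
    return M[:3,3],M[:3,:3]@np.array([(u-cx)/f,-(v-cy)/f,-1])
def plane(c,u,v,z,s=None):
    o,d=ray(c,u,v,s);return o+d*(z-o[2])/d[2]
def proj(c,p,s=None):
    f,cx,cy,M=cam(c,s);q=np.linalg.inv(M)@np.r_[p,1]
    return cx-f*q[0]/q[2],cy+f*q[1]/q[2]
def tri(rs):
    A=0;b=0
    for o,d in rs:
        d=d/np.linalg.norm(d);P=np.eye(3)-np.outer(d,d);A=A+P;b=b+P@o
    return np.linalg.solve(A,b)
def look(n):
    s=ctrl.read_state();c=ctrl.capture(n);return c,s
def toolrel(target):  # world shift -> tool axes
    s=ctrl.read_state();return s["orientation"].T@(np.array(target)-s["eef_pos"])
```

Run:
```python
from h import *
np.set_printoptions(precision=3,suppress=True)
d=pickle.load(open("c0.pkl","rb"));t=d["top"]
k=.64
for n,u,v,z in [("unit c",502,350,.061),("unit cov TL",473,326,.061),("BL",473,375,.061),("BR",533,372,.061),("TR",529,322,.061),("tip",244,288,.008),("junc",279,293,.008),("end",314,298,.008),("scan head",264,377,.112),("stand",267,380,.01)]:
    print(n,plane(t,u*k,v*k,z))
```

```text
unit c [ 0.481 -0.408  0.061]
unit cov TL [ 0.536 -0.347  0.061]
BL [ 0.429 -0.342  0.061]
BR [ 0.432 -0.472  0.061]
TR [ 0.541 -0.471  0.061]
tip [0.646 0.171 0.008]
junc [0.632 0.09  0.008]
end [0.618 0.009 0.008]
scan head [0.434 0.098 0.112]
stand [0.433 0.114 0.01 ]
```

View pics/wrist0.png

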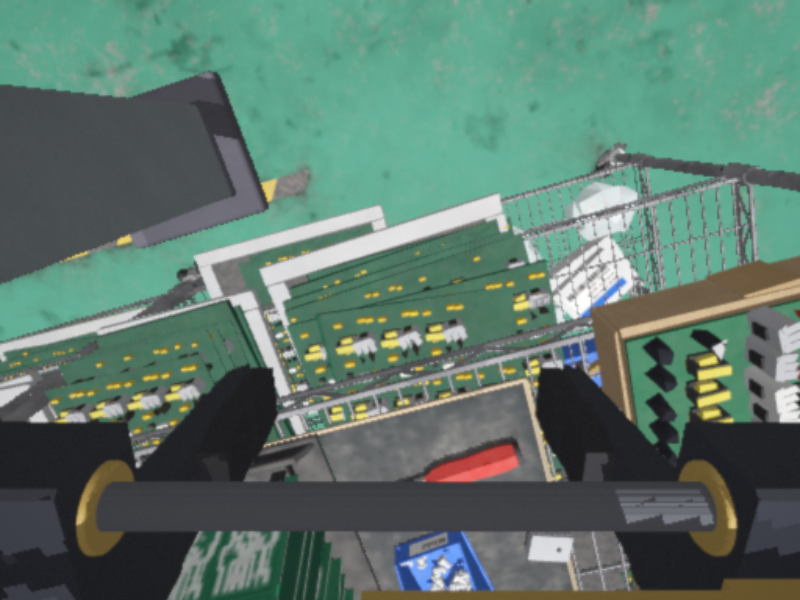

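Careful with the scale: shifts go in cm and turns go in units of 0.25 rad. That gives: -0.51 m is -51, -0.423 m is -42.3, 1.459 rad is 5.836.

Call:
drive_effector:
  plan:
    - [[0,0,-6],[0,0,0]]
    - [[0,0,-12],[0,0,0]]
    - [[0,0,-15],[0,0,0.6]]
    - [[-51,-42.3,-15],[0,0,5.836]]
    - [[-51,-42.3,-15],[0,0,5.836]]
    - [[-51,-42.3,-15],[0,0,5.836]]
    - [[-51,-42.3,-15],[0,0,5.836]]
    - [[-51,-42.3,-15],[0,0,5.836]]

```text
clock: 1.15
eef_pos: [0.3372, 0.2907, 0.357]
orientation: [[-0.191, 0.982, 0.0], [0.982, 0.191, 0.0], [0.0, 0.0, -1.0]]
contact_force: [0.6, 0.8, -0.4]
grip_width: 0.088
grasp_force: 0.0
```

Run:
```python
from h import *
s=ctrl.read_state();o=s["orientation"]
print(o.T@(np.array([.53,0,.36])-s["eef_pos"]),s["orientation"])
```

```text
[-0.32216073  0.13387224 -0.0029942 ] [[-1.90598967e-01  9.81667957e-01  2.37009850e-04]
 [ 9.81667984e-01  1.90598949e-01  9.94732584e-05]
 [ 5.24758821e-05  2.51624482e-04 -9.99999967e-01]]
```

To row units: -0.32 m is -32, 0.134 m is 13.4, 0.366 rad is 1.464.

Call:
drive_effector:
  plan:
    - [[-32,13.4,-0.3],[0,0,1.464]]
    - [[-32,13.4,-0.3],[0,0,1.464]]
    - [[-32,13.4,-0.3],[0,0,1.464]]
    - [[-32,13.4,-0.3],[0,0,1.464]]
    - [[-32,13.4,-0.3],[0,0,1.464]]
    - [[-32,13.4,-0.3],[0,0,1.464]]
    - [[-32,13.4,-0.3],[0,0,1.464]]
    - [[-32,13.4,-0.3],[0,0,1.464]]

```text
clock: 2.15
eef_pos: [0.5303, 0.0055, 0.3598]
orientation: [[0.168, 0.986, -0.001], [0.986, -0.168, 0.001], [0.0, -0.001, -1.0]]
contact_force: [0.0, 0.7, 0.2]
grip_width: 0.0879
grasp_force: 0.0
```

Run:
```python
from h import *
c,s=look("wrist");pickle.dump((c,s),open("w1.pkl","wb"));print(s["eef_pos"])
cv2.imwrite("pics/w1.png",cv2.resize(c["img"][:,:,::-1],(800,600)))
```

```text
[0.5303468  0.00554437 0.35980379]
```

View pics/w1.png

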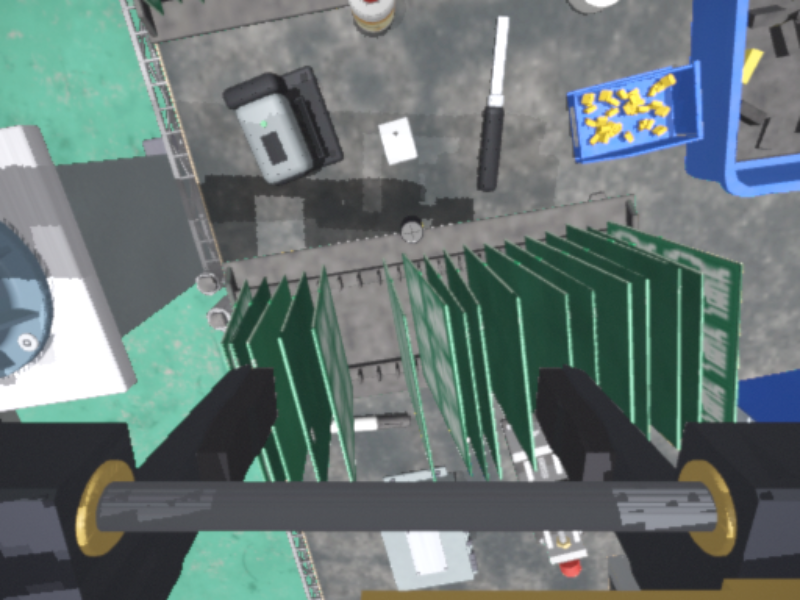

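The wrist view (800x600) shows the pry tip at (503,17), the blade/handle joint at (496,104) and the handle end at (487,190). The scanner's grey head is at about (268,140), with its black nose at (255,90) pointing up the image, which is roughly +y. The unit's cover is also visible near (425,530).

Run:
```python
from h import *
np.set_printoptions(precision=4,suppress=True)
c,s=pickle.load(open("w1.pkl","rb"));k=.64
for n,u,v,z in [("tip",503,17,.0095),("junc",496,104,.0095),("end",487,190,.012)]:
    print(n,plane(c,u*k,v*k,z,s))
im=c["img"].astype(int);h=cv2.cvtColor(c["img"],cv2.COLOR_RGB2HSV)
# scanner head: grey bright region
R=im[50:125,140:220];g=cv2.cvtColor(c["img"],cv2.COLOR_RGB2GRAY)
print(g[50:125:4,150:206:4])
# tool handle
m=(g<45).astype(np.uint8);m[:, :295]=0;m[:,335:]=0;m[:62]=0;m[125:]=0
n,l,st,ce=cv2.connectedComponentsWithStats(m);i=1+st[1:,4].argmax();print(st[i],ce[i])
pts=np.argwhere(l==i)[:,::-1]
P=np.array([plane(c,u+0.,v+0.,.012,s)[:2] for u,v in pts]);print("handle",cv2.minAreaRect(P.astype(np.float32)*1000))
m=(g>150).astype(np.uint8);m[:,:295]=0;m[:,335:]=0;m[72:]=0
n,l,st,ce=cv2.connectedComponentsWithStats(m);i=1+st[1:,4].argmax();print(st[i])
pts=np.argwhere(l==i)[:,::-1]
P=np.array([plane(c,u+0.,v+0.,.0095,s)[:2] for u,v in pts]);print("blade",cv2.minAreaRect(P.astype(np.float32)*1000))
```

```text
tip [0.6533 0.1729 0.0095]
junc [0.6382 0.0967 0.0095]
end [0.619  0.0137 0.012 ]
[[126 132 134  68  67  75  63  34  87  95  97  76  97  69]
 [ 94  61  69  75  80  86  82  35  39  85  82  80  80  58]
 [ 70  77  81  85  84  71  58  32  33  40  42  80  81  73]
 [ 77  79  75  64  59 175 191 139  75  39  54  60  81  82]
 [ 66  57 120 188 206 218 220 179  96  39  46  57  45  81]
 [ 94 189 203 211 215 218 221 200 132  82  36  48  37  80]
 [115 194 208 211 214 216 200 192 157  93  40  45  43  74]
 [120 159 192 205 212 182 195 197 174 110  63  37  59  50]
 [111 129 175 185 187 190 194 196 188 125  91  37  45  36]
 [117 124 161 184 185 120  74 185 197 168 102  41  38  55]
 [118 134 121 180 182  70  73  86 197 183 133  84  37  50]
 [120 128 118 166 186  89  73  75 195 195 162  99  38  45]
 [119 133 134 144 184 177  72  74 114 197 177 119  66  39]
 [123 132 129 127 172 187  72  72  97 197 191 152  95  36]
 [117 131 122 129 150 186 181 191 194 197 194 161  89  35]
 [108 112 117 118 113 177 189 186 183 170 146  76  51  69]
 [ 58  56  59  63  62 148 170 157 105  57  53  70  85  88]
 [ 62  58  59  63  63  62  64  42  58  59  64  66  66  62]
 [ 58  62  62  63  64  64  68  69  72  62  60  64  59  58]]
[310  76   1   2   2] [310.   76.5]
handle ((624.5413818359375, 84.0303955078125), (1.4919581413269043, 0.0), -96.72613525390625)
[305  10  21  59 530]
blade ((638.4452514648438, 135.58218383789062), (80.70722961425781, 28.485939025878906), 81.24141693115234)
```

Run:
```python
from h import *
c,s=pickle.load(open("w1.pkl","rb"));k=.64
for u,v in[(575,165),(570,95)]:print(plane(c,u*k,v*k,.02,s))
print(toolrel([.63,.062,.06]),toolrel([.63,.062,.004]))
```

```text
[0.7098218  0.02478038 0.02      ]
[0.70888761 0.09252713 0.02      ]
[0.0718117  0.08907655 0.30009113] [0.07179349 0.08909724 0.35609113]
```

Call:
drive_effector:
  plan:
    - [[3.6,4.5,0],[0,0,0.176]]
    - [[7.2,8.9,2],[0,0,0.176]]
    - [[7.2,8.9,8],[0,0,0.176]]
    - [[7.2,8.9,14],[0,0,0.176]]
    - [[7.2,8.9,20],[0,0,0.176]]
    - [[7.2,8.9,24],[0,0,0.176]]
    - [[7.2,8.9,24],[0,0,0.176]]
  aperture: 0.045

```text
clock: 3.08
eef_pos: [0.6273, 0.0628, 0.1168]
orientation: [[0.209, 0.978, -0.007], [0.978, -0.209, 0.001], [-0.001, -0.007, -1.0]]
contact_force: [0.2, 0.1, 0.9]
grip_width: 0.0451
grasp_force: 0.0
```

Run:
```python
from h import *
c,s=look("wrist");pickle.dump((c,s),open("w2.pkl","wb"));print(s["eef_pos"],toolrel([.63,.062,.004]))
cv2.imwrite("pics/w2.png",cv2.resize(c["img"][:,:,::-1],(800,600)))
```

```text
[0.6272526  0.06277334 0.11679106] [-0.00022957  0.00073542  0.11586136]
```

View pics/w2.png

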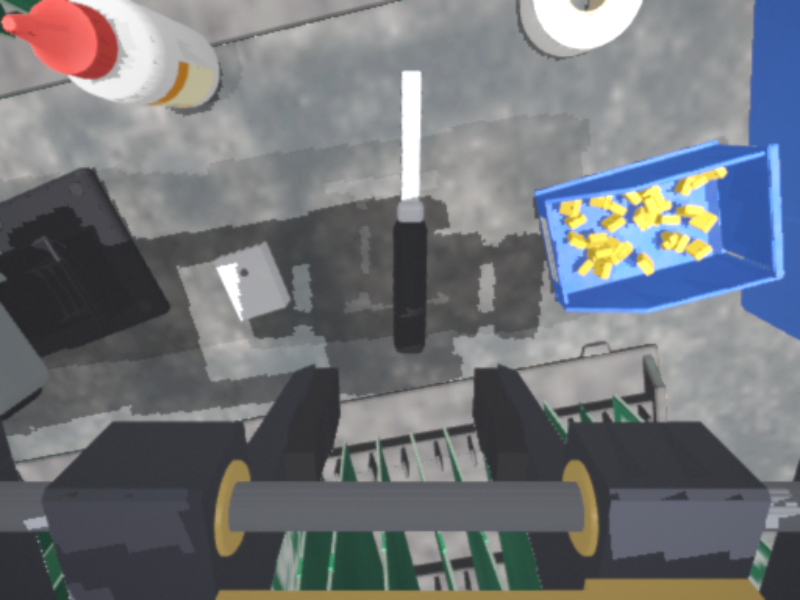

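The tool is now vertical and between the fingers: tip (411,72), joint (410,203), end (409,350). A quick position check first, then the grasp.

Run:
```python
from h import *
c,s=pickle.load(open("w2.pkl","rb"));k=.64
for u,v,z in[(411,72,.0095),(410,203,.0095),(409,350,.012)]:
    p=plane(c,u*k,v*k,z,s);print(p,s["orientation"].T@(p-s["eef_pos"]))
```

```text
[0.65311942 0.17308388 0.0095    ] [0.11336611 0.00302554 0.10718139]
[0.63821481 0.10516938 0.0095    ] [0.04383641 0.00264476 0.10723964]
[0.61844412 0.01475145 0.012     ] [-0.04871874  0.00219047  0.10481671]
```

Call:
drive_effector:
  plan:
    - [[0,0,6],[0,0,0]]
    - [[0,0,10],[0,0,0]]
    - [[0,0,11.3],[0,0,0]]
    - [[0,0,11.3],[0,0,0]]

```text
clock: 3.62
eef_pos: [0.6319, 0.0612, 0.0089]
orientation: [[0.211, 0.978, 0.002], [0.978, -0.211, -0.0], [0.0, 0.002, -1.0]]
contact_force: [-0.2, 0.8, -0.4]
grip_width: 0.045
grasp_force: 0.0
```

To row units: 0.002 m is 0.2.

Call:
drive_effector:
  plan:
    - [[0,0,0.2],[0,0,0]]
    - [[0,0,0.2],[0,0,0]]

```text
clock: 3.88
eef_pos: [0.6321, 0.061, 0.0071]
orientation: [[0.211, 0.978, 0.003], [0.978, -0.211, -0.0], [0.0, 0.003, -1.0]]
contact_force: [0.4, -0.8, 0.3]
grip_width: 0.0452
grasp_force: 0.0
```

Call:
drive_effector:
  plan:
    - [[0,0,0],[0,0,0]]
    - [[0,0,0],[0,0,0]]
    - [[0,0,0],[0,0,0]]
    - [[0,0,0],[0,0,0]]
  aperture: 0

```text
clock: 4.38
eef_pos: [0.6306, 0.061, 0.0051]
orientation: [[0.211, 0.978, -0.0], [0.978, -0.211, -0.0], [-0.0, -0.0, -1.0]]
contact_force: [-0.1, -0.2, 0.4]
grip_width: 0.007
grasp_force: 0.0
```

Run:
```python
from h import *
c,s=look("wrist");print(s["grip_width"],s["grasp_force"])
cv2.imwrite("pics/w3.png",cv2.resize(c["img"][:,:,::-1],(800,600)))
```

```text
0.007038466612064407 0.0
```

View pics/w3.png

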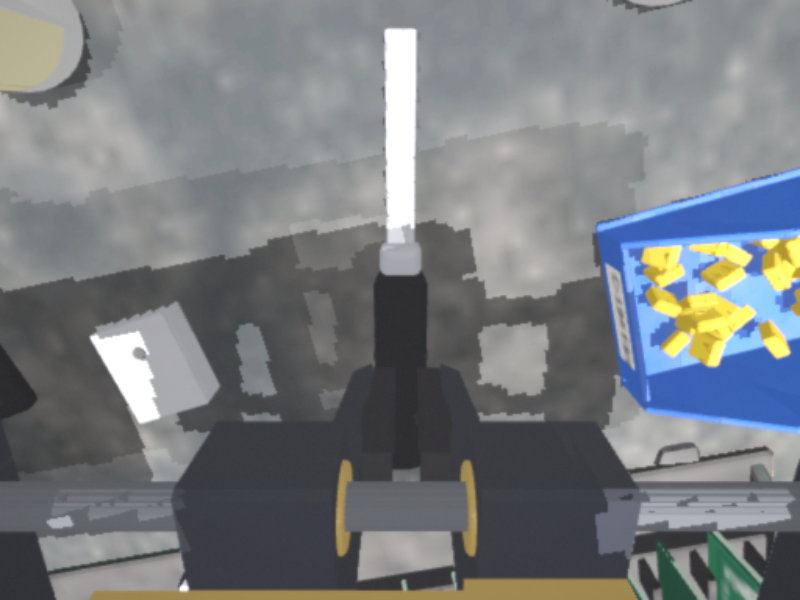

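The picture shows the fingers around the handle with the tool centred: blade at (400,30)-(400,240), fingers at about (360..460,430). The grip reading lags behind that, so I'll wait a little and read again.

Call:
drive_effector:
  plan:
    - [[0,0,0],[0,0,0]]
    - [[0,0,0],[0,0,0]]

```text
clock: 4.68
eef_pos: [0.6306, 0.061, 0.0051]
orientation: [[0.211, 0.977, -0.0], [0.977, -0.211, -0.0], [-0.0, -0.0, -1.0]]
contact_force: [-0.7, -0.6, 0.5]
grip_width: 0.0007
grasp_force: 0.0
```

Call:
drive_effector:
  plan:
    - [[0,0,-2],[0,0,0]]
    - [[0,0,-5],[0,0,0]]
    - [[0,0,-5],[0,0,0]]

```text
clock: 5.05
eef_pos: [0.6335, 0.0609, 0.0593]
orientation: [[0.211, 0.977, 0.007], [0.978, -0.211, -0.001], [0.001, 0.007, -1.0]]
contact_force: [-0.3, 0.3, 0.1]
grip_width: 0.0005
grasp_force: 0.0
```

Run:
```python
from h import *
c,s=look("wrist");print(s["grip_width"],s["grasp_force"],s["contact_force"]);pickle.dump((c,s),open("w4.pkl","wb"))
cv2.imwrite("pics/w4.png",cv2.resize(c["img"][:,:,::-1],(800,600)))
```

```text
0.0005042697959060434 0.0 [-0.33453709  0.25525445  0.06887622]
```

View pics/w4.png

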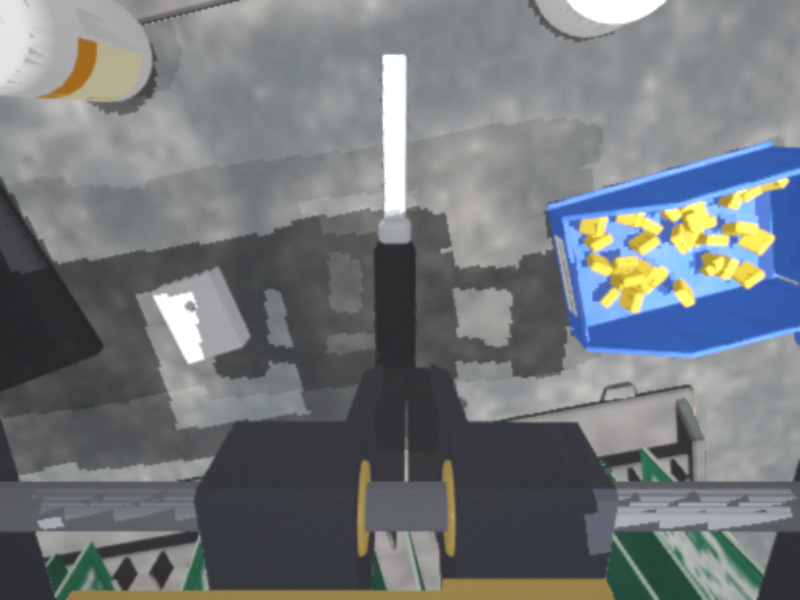

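The fingers closed fully over the handle, and the tool hasn't moved: tip (394,55), joint (394,230). It seems to sit lower than assumed, so I'll triangulate across the views.

Run:
```python
from h import *
k=.64
w=[pickle.load(open(f"w{i}.pkl","rb")) for i in(1,2,4)]
def T(px): return tri([ray(c,u*k,v*k,s) for (c,s),(u,v) in zip(w,px)])
print("tip",T([(503,17),(411,72),(394,55)]))
print("collar top",T([(497,96),(410,200),(394,216)]))
print("handle end",tri([ray(*( [w[0][0]]+[487*k,190*k]),w[0][1]),ray(w[1][0],409*k,350*k,w[1][1])]))
for (c,s),t in zip(w,[(503,17),(411,72),(394,55)]): print([x/k for x in proj(c,[.6531,.173,.0095],s)],t)
print("boxcorner/cube..", ctrl.grip_point_offset)
d=pickle.load(open("c0.pkl","rb"))
print("tip with top/scene",[x/k for x in proj(d["top"],[.653,.173,.0095])],[x/k for x in proj(d["scene"],[.653,.173,.0095])])
```

```text
tip [0.65323382 0.17314077 0.00975489]
collar top [0.63905295 0.10571662 0.0070995 ]
handle end [0.61875265 0.01387174 0.01089711]
[np.float64(502.75953743976066), np.float64(16.891942014918413)] (503, 17)
[np.float64(410.99680278708854), np.float64(72.17608789279777)] (411, 72)
[np.float64(393.78763382711753), np.float64(56.559500760551764)] (394, 55)
boxcorner/cube.. 0.0187
tip with top/scene [np.float64(242.96921302058712), np.float64(284.8348945005928)] [np.float64(300.8921403418918), np.float64(234.35982552254416)]
```

Triangulated heights agree with the description, so the real fingertips must end short of the reported TCP. In the wrist image they sit about 20 to 30 mm behind it. I'll reopen and feel for the bench in small guarded steps.

To row units: 0.05 m is 5, 0.02 m is 2.

Call:
drive_effector:
  plan:
    - [[0,0,0],[0,0,0]]
    - [[0,0,0],[0,0,0]]
    - [[0,0,2],[0,0,0]]
    - [[0,0,5],[0,0,0]]
    - [[0,0,5],[0,0,0]]
    - [[0,0,5],[0,0,0]]
  aperture: 0.045

```text
clock: 5.85
eef_pos: [0.6305, 0.0611, 0.0048]
orientation: [[0.211, 0.978, -0.001], [0.978, -0.211, 0.0], [-0.0, -0.001, -1.0]]
contact_force: [1.0, 0.6, 1.1]
grip_width: 0.045
grasp_force: 0.0
```

Call:
drive_effector:
  plan:
    - [[0,0,0.5],[0,0,0]]
    - [[0,0,0.8],[0,0,0]]
    - [[0,0,0.8],[0,0,0]]

```text
clock: 6.22
eef_pos: [0.6306, 0.061, -0.0029]
orientation: [[0.211, 0.978, -0.0], [0.978, -0.211, -0.0], [-0.0, -0.0, -1.0]]
contact_force: [0.3, -0.2, -0.3]
grip_width: 0.0449
grasp_force: 0.0
```

Call:
drive_effector:
  plan:
    - [[0,0,0.4],[0,0,0]]
    - [[0,0,0.4],[0,0,0]]

```text
clock: 6.48
eef_pos: [0.6303, 0.0611, -0.0072]
orientation: [[0.211, 0.978, -0.001], [0.978, -0.211, 0.0], [-0.0, -0.001, -1.0]]
contact_force: [0.3, 1.2, -0.8]
grip_width: 0.0452
grasp_force: 0.0
```

Call:
drive_effector:
  plan:
    - [[0,0,0.4],[0,0,0]]
    - [[0,0,0.4],[0,0,0]]

```text
clock: 6.72
eef_pos: [0.6303, 0.0611, -0.0113]
orientation: [[0.211, 0.978, -0.001], [0.978, -0.211, 0.0], [-0.0, -0.001, -1.0]]
contact_force: [0.4, -0.6, -0.6]
grip_width: 0.0451
grasp_force: 0.0
```

Call:
drive_effector:
  plan:
    - [[0,0,0.3],[0,0,0]]
    - [[0,0,0.3],[0,0,0]]
  lines: "1,6"

```text
clock: 6.98
eef_pos: [0.6303, 0.0611, -0.0142]
orientation: [[0.211, 0.978, -0.001], [0.978, -0.211, 0.0], [-0.0, -0.001, -1.0]]
contact_force: [0.6, 0.7, 0.4]
grip_width: 0.0449
grasp_force: 0.0
```

No contact yet at -14 mm. That fits an offset of about 19 mm or more, so I'll try closing here.

Call:
drive_effector:
  plan:
    - [[0,0,0],[0,0,0]]
    - [[0,0,0],[0,0,0]]
    - [[0,0,0],[0,0,0]]
    - [[0,0,0],[0,0,0]]
    - [[0,0,0],[0,0,0]]
    - [[0,0,0],[0,0,0]]
  aperture: 0

```text
clock: 7.72
eef_pos: [0.6307, 0.061, -0.0139]
orientation: [[0.211, 0.978, 0.0], [0.978, -0.211, -0.0], [-0.0, 0.0, -1.0]]
contact_force: [0.1, -0.6, 0.5]
grip_width: 0.0004
grasp_force: 0.0
```

Call:
drive_effector:
  plan:
    - [[0,0,0],[0,0,0]]
    - [[0,0,0],[0,0,0]]
    - [[0,0,0],[0,0,0]]
    - [[0,0,0.4],[0,0,0]]
    - [[0,0,0.6],[0,0,0]]
    - [[0,0,0.6],[0,0,0]]
  aperture: 0.045

```text
clock: 8.48
eef_pos: [0.6303, 0.061, -0.0203]
orientation: [[0.211, 0.977, -0.001], [0.977, -0.211, 0.0], [-0.0, -0.001, -1.0]]
contact_force: [0.3, -0.4, 0.3]
grip_width: 0.0451
grasp_force: 0.0
```

Call:
drive_effector:
  plan:
    - [[0,0,0.3],[0,0,0]]
    - [[0,0,0.3],[0,0,0]]
  only: "eef|contact"

```text
eef_pos: [0.6304, 0.0611, -0.0232]
contact_force: [0.4, -0.8, -0.6]
```

Call:
drive_effector:
  plan:
    - [[0,0,0.3],[0,0,0]]
    - [[0,0,0.3],[0,0,0]]
  only: "eef|contact"

```text
eef_pos: [0.6304, 0.0611, -0.0262]
contact_force: [-0.7, -0.4, -0.5]
```

Call:
drive_effector:
  plan:
    - [[0,0,0.3],[0,0,0]]
    - [[0,0,0.3],[0,0,0]]
  only: "eef|contact"

```text
eef_pos: [0.6304, 0.061, -0.0292]
contact_force: [0.1, 0.5, 0.3]
```

Call:
drive_effector:
  plan:
    - [[0,0,0.3],[0,0,0]]
    - [[0,0,0.3],[0,0,0]]
  only: "eef|contact"

```text
eef_pos: [0.631, 0.061, -0.0311]
contact_force: [-1.6, -0.4, 4.7]
```

Call:
drive_effector:
  plan:
    - [[0,0,0],[0,0,0]]
    - [[0,0,0],[0,0,0]]
    - [[0,0,0],[0,0,0]]
    - [[0,0,0],[0,0,0]]
    - [[0,0,0],[0,0,0]]
    - [[0,0,0],[0,0,0]]
  aperture: 0

```text
clock: 10.22
eef_pos: [0.631, 0.0611, -0.0311]
orientation: [[0.211, 0.978, 0.001], [0.978, -0.211, 0.0], [0.0, 0.001, -1.0]]
contact_force: [-0.7, 1.2, 5.4]
grip_width: 0.0197
grasp_force: 30.9
```

Gripped: 19.7 mm opening, 31 N. The bench contact came at a reported z of -0.031, so the real fingertips end 31 mm short of the reported TCP, and I'll allow for that from here. Now lift it over the rack toward the unit.

To row units: -0.33 m is -33, -0.3 m is -30, 0.36 rad is 1.44.

Call:
drive_effector:
  plan:
    - [[0,0,-6],[0,0,0]]
    - [[0,0,-12],[0,0,0]]
    - [[0,0,-18],[0,0,0]]
    - [[0,0,-24],[0,0,0]]
    - [[0,0,-30],[0,0,0]]
    - [[0,0,-33],[0,0,0]]
    - [[-6,-1.3,-33],[0,0,0.72]]
    - [[-12,-2.5,-33],[0,0,1.44]]

```text
clock: 11.22
eef_pos: [0.5803, -0.0516, 0.2984]
orientation: [[0.545, 0.839, 0.001], [0.839, -0.545, -0.0], [0.0, 0.001, -1.0]]
contact_force: [-0.0, -1.1, -0.9]
grip_width: 0.02
grasp_force: 30.0
```

Call:
drive_effector:
  plan:
    - [[0,0,0],[0,0,0]]
  only: "grip|grasp"

```text
grip_width: 0.0198
grasp_force: 30.0
```

```bash
python3 - <<'E'
from h import *
s=ctrl.read_state();o=s["orientation"]
print(s["eef_pos"],o,o.T@(np.array([.42,-.41,.30])-s["eef_pos"]), np.arctan2(o[1,0],o[0,0]))
E
```

```text
[ 0.57963733 -0.05443249  0.29813563] [[ 5.47126874e-01  8.37049641e-01 -2.85855297e-04]
 [ 8.37049192e-01 -5.47126889e-01 -9.04240936e-04]
 [-9.13293671e-04  2.55459571e-04 -9.99999550e-01]] [-0.38497107  0.06091665 -0.00149722] 0.9918681261371439
```

To row units: -0.385 m is -38.5, -0.36 m is -36, 0.99 rad is 3.96.

Call:
drive_effector:
  plan:
    - [[-6,1,0],[0,0,0.72]]
    - [[-12,2,0],[0,0,1.44]]
    - [[-18,3,0],[0,0,2.16]]
    - [[-24,4,0],[0,0,2.88]]
    - [[-30,5,0],[0,0,3.6]]
    - [[-36,6,0],[0,0,3.96]]
    - [[-38.5,6.1,0],[0,0,3.96]]
    - [[-38.5,6.1,0],[0,0,3.96]]

```text
clock: 12.35
eef_pos: [0.4231, -0.4086, 0.2975]
orientation: [[1.0, 0.007, -0.0], [0.007, -1.0, 0.001], [-0.0, -0.001, -1.0]]
contact_force: [-0.0, -0.2, -0.8]
grip_width: 0.0195
grasp_force: 30.0
```

Call:
drive_effector:
  plan:
    - [[0,0,0],[0,0,0]]
  only: "grip|grasp"

```text
grip_width: 0.0197
grasp_force: 30.0
```

```bash
python3 - <<'E'
from h import *
c,s=look("wrist");pickle.dump((c,s),open("w5.pkl","wb"));print(s["eef_pos"],s["orientation"])
cv2.imwrite("pics/w5.png",cv2.resize(c["img"][:,:,::-1],(800,600)))
E
```

```text
[ 0.42443241 -0.40653552  0.29792464] [[ 9.99951738e-01  9.82116942e-03  2.58518762e-04]
 [ 9.82095310e-03 -9.99951433e-01  8.25114437e-04]
 [ 2.66609795e-04 -8.22535714e-04 -9.99999626e-01]]
```

View pics/w5.png

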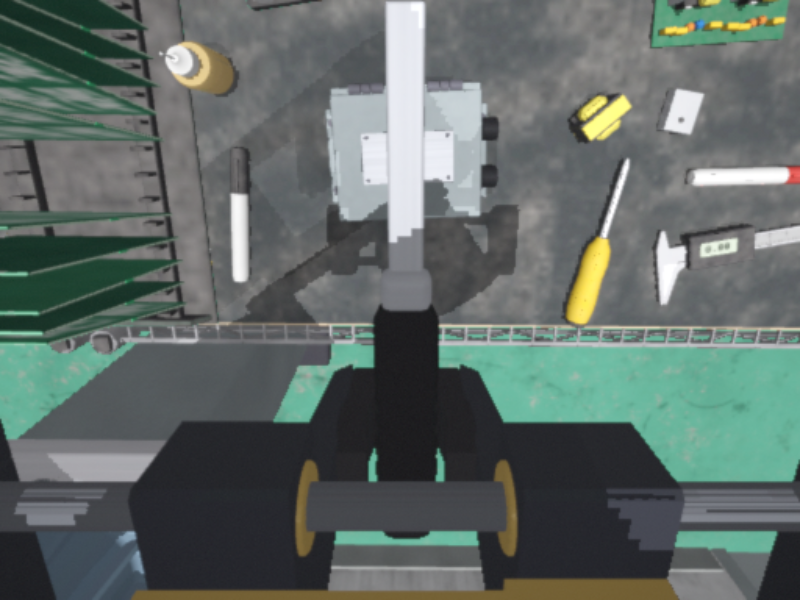

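The unit sits under the raised blade: cover corners at about TL(332,92), TR(481,85), BR(478,216), BL(342,220), with the glands on the right at (489,128) and (489,177). The blade tip is at (405,3). Next I'll extract the edges with masks.

Run:
```python
from h import *
np.set_printoptions(precision=4,suppress=True)
c,s=pickle.load(open("w5.pkl","rb"));k=.64
g=cv2.cvtColor(c["img"],cv2.COLOR_RGB2GRAY)
# front edge: per column find last bright->dark transition near v 141
F=[];B=[]
for u in list(range(222,246))+list(range(274,302)):
    col=g[125:150,u].astype(int);d=np.diff(col);F.append((u,125+d.argmin()+.5,d.min()))
F=np.array([f for f in F if f[2]<-25]);print(len(F))
P=np.array([plane(c,u,v,.061,s)[:2] for u,v,_ in F]);
a=np.polyfit(P[:,1],P[:,0],1);r=P[:,0]-np.polyval(a,P[:,1]);q=abs(r)<.004;a=np.polyfit(P[q,1],P[q,0],1)
print("front edge: x at y=-.41",np.polyval(a,-.41),"slope",a[0],"y range",P[:,1].min(),P[:,1].max(),r.std())
for v in range(64,140,8):print(v,g[v,205:222],g[v,296:318])
for u,v in [(332,92),(481,85),(478,216),(342,220)]:print(plane(c,u*k,v*k,.061,s))
print("glands",plane(c,497*k,128*k,.03,s),plane(c,497*k,177*k,.03,s))
# white plate centre on cover
for u,v in[(362,135),(453,131),(453,181),(364,184)]:print("plate",plane(c,u*k,v*k,.0615,s))
p=proj(c,s["eef_pos"]+s["orientation"]@[.114,0,-.039],s);print("tip pred",[x/k for x in p])
```

Run:
```python
import cv2
im=cv2.imread('pics/w5.png');import pickle
c,s=pickle.load(open("w5.pkl","rb"))
cv2.imwrite('pics/w5c.png',cv2.resize(c["img"][40:150,195:330,::-1],None,fx=5,fy=5,interpolation=cv2.INTER_CUBIC))
```

```text
52
front edge: x at y=-.41 0.44013905771452505 slope -0.0848090250837622 y range -0.4602081644703776 -0.3552355238462628 0.004959769072670757
64 [ 94  94  93  94  94 103 158 186 190 190 189 188 188 188 189 188 188] [207 206 207 207 207 208 208 208 208 207 206 190 141 127 128 128 130 131
 135 138 141 140]
72 [102 101 106 140 178 182 166 173 185 187 187 187 187 186 187 186 186] [208 207 207 207 207 208 207 208 207 207 207 190 156 169 190 158 120 111
 119 121 122 123]
80 [ 97  96 100 118 177 173 152 140 176 185 186 185 184 184 183 184 184] [205 207 207 206 207 207 207 208 207 207 206 184 109  58  56  57  57  57
  58  59  58  58]
88 [ 97  97  97  96 101 135 177 183 177 184 185 184 185 185 186 186 186] [204 204 204 206 206 204 192 188 185 183 183 168  98  43  38  37  38  40
  40  40  41  50]
96 [107 110 111 110 117 156 196 201 181 146 178 185 184 184 183 183 184] [181 181 181 181 182 184 196 187 183 183 184 171 178 179 167 116  94  92
  90  90  90  92]
104 [ 88  88  87  87  91 116 181 199 200 186 201 203 188 183 183 183 183] [180 181 181 182 182 182 183 183 184 183 183 170 174 174 157 113
[... 348 characters left out ...]
100 102]
128 [100 100 100 100 103 106 109 122 180 198 197 175 177 179 180 179 178] [184 184 184 184 183 184 183 182 182 182 176 138 116 112 108 107 104 104
 104 107 107 107]
136 [107 108 109 108  78  66  58  54  55  56  58  76 143 188 196 200 201] [137 138 137 148 198 206 207 206 207 207 198 138  88  77  79  78  78  69
  65  62  64  66]
[ 0.5353 -0.3465  0.061 ]
[ 0.5414 -0.4633  0.061 ]
[ 0.4387 -0.4668  0.061 ]
[ 0.4342 -0.3511  0.061 ]
glands [ 0.5097 -0.4835  0.03  ] [ 0.4684 -0.4864  0.03  ]
plate [ 0.5033 -0.3695  0.0615]
plate [ 0.5071 -0.4427  0.0615]
plate [ 0.4677 -0.4443  0.0615]
plate [ 0.4646 -0.3704  0.0615]
tip pred [np.float64(409.210463776935), np.float64(3.580633204164485)]
```

View pics/w5c.png

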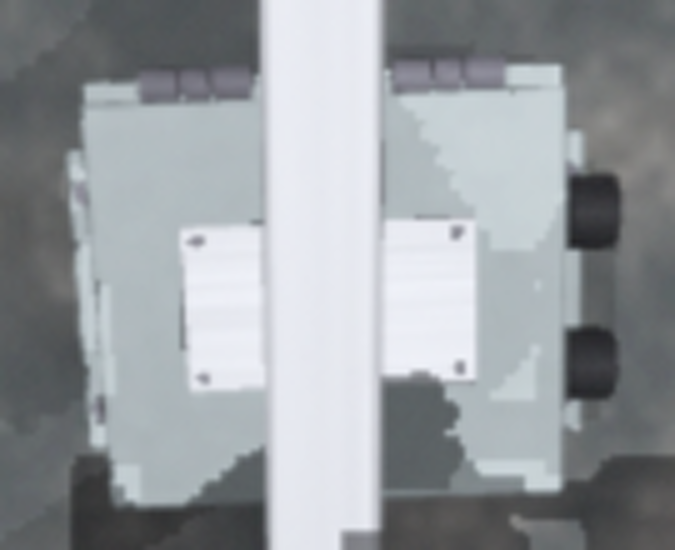

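The crop (5x, origin at raw (195,40)) shows the cover corners cleanly: TL(86,95), TR(562,88), BR(562,490), BL(115,502). The hinge is at the top and the glands are on the right.

Run:
```python
from h import *
np.set_printoptions(precision=4,suppress=True)
c,s=pickle.load(open("w5.pkl","rb"))
C=np.array([plane(c,195+u/5-.4,40+v/5-.4,.061,s) for u,v in[(86,95),(562,88),(562,490),(115,502)]]);print(C)
TL,TR,BR,BL=C
for a,b in((BL,TL),(BR,TR)):print("x-edge",np.linalg.norm(b-a),np.degrees(np.arctan2(*(b-a)[[1,0]])))
for a,b in((TR,TL),(BR,BL)):print("y-edge",np.linalg.norm(b-a),np.degrees(np.arctan2(*(b-a)[[1,0]]))-90)
P=np.array([plane(c,195+u/5-.4,40+v/5-.4,.0615,s) for u,v in[(182,230),(475,218),(475,380),(190,390)]]);print(P.mean(0),[np.degrees(np.arctan2(*(b-a)[[1,0]])) for a,b in((P[3],P[0]),(P[2],P[1]))])
f=(BL+BR)/2;print("front mid",f,"centre",C.mean(0))
```

```text
[[ 0.5356 -0.3457  0.061 ]
 [ 0.5382 -0.4625  0.061 ]
 [ 0.4396 -0.4682  0.061 ]
 [ 0.4353 -0.3494  0.061 ]]
x-edge 0.10033376902169044 2.126947235846855
x-edge 0.09878605057607266 3.304815702154038
y-edge 0.11683816497816958 1.3024760638075605
y-edge 0.11885679128515789 2.0726578026142306
[ 0.4862 -0.4062  0.0615] [np.float64(1.8598207423420896), np.float64(2.2849416440653143)]
front mid [ 0.4374 -0.4088  0.061 ] centre [ 0.4872 -0.4064  0.061 ]
```

Unit centre is (0.487, -0.4065) with a yaw of about 2.1°, and the edge lengths are 99-100 by 117-119 mm, close to the given sizes. Now to the pre-insertion pose, with the tip 30 mm in front of the notch.

Careful with the scale: shifts go in cm and turns go in units of 0.25 rad. That gives: -0.131 m is -13.1, 0.007 m is 0.7, -0.026 rad is -0.104.

Call:
drive_effector:
  plan:
    - [[-6,0.3,0],[0,0,-0.104]]
    - [[-12,0.6,0],[0,0,-0.104]]
    - [[-13.1,0.7,5],[0,0,-0.104]]
    - [[-13.1,0.7,11],[0,0,-0.104]]
    - [[-13.1,0.7,17],[0,0,-0.104]]
    - [[-13.1,0.7,23],[0,0,-0.104]]
    - [[-13.1,0.7,27],[0,0,-0.104]]
    - [[-13.1,0.7,27],[0,0,-0.104]]

```text
clock: 13.52
eef_pos: [0.2925, -0.412, 0.0255]
orientation: [[0.999, 0.036, -0.002], [0.036, -0.999, 0.007], [-0.002, -0.007, -1.0]]
contact_force: [-0.7, -0.6, -0.3]
grip_width: 0.0198
grasp_force: 30.0
```

Call:
drive_effector:
  plan:
    - [[0,0,0],[0,0,0]]
    - [[0,0,0],[0,0,0]]
  only: "grip|grasp"

```text
grip_width: 0.0196
grasp_force: 30.0
```

```bash
python3 - <<'E'
from h import *
c,s=look("wrist");print(s["eef_pos"],s["orientation"][:,0]);pickle.dump((c,s),open("w6.pkl","wb"))
print(toolrel([.293,-.4148,.010]))
p=np.zeros((600,1100,3),np.uint8)
c2,_=look("scene");pickle.dump(c2,open("s6.pkl","wb"))
u,v=proj(c2,[.41,-.41,.05]);u,v=int(u),int(v)
a=cv2.resize(c["img"][60:240,150:380],None,fx=1.7,fy=1.7);b=cv2.resize(c2["img"][v-60:v+60,u-66:u+66],(396,360))
q=np.zeros((360,800,3),np.uint8);q[:a.shape[0],:a.shape[1]]=a;q[:360,400:796]=b
cv2.imwrite("pics/w6.png",q[:,:,::-1]);print(u,v)
E
```

```text
[ 0.29377008 -0.41744832  0.03054887] [0.99938617 0.03499837 0.00155151]
[-0.00051396 -0.0026276   0.02033688]
282 263
```

View pics/w6.png

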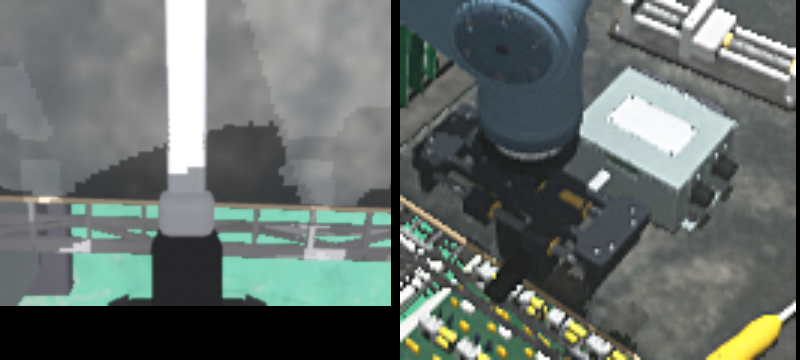

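The left wrist crop shows the blade vertical at u≈186/1.7+150. The right scene crop shows the blade end at about raw (284,261) and the dark notch slot at about raw (290,258), directly ahead and to the right. All 10 pictures are now used, so I continue by numbers only: tip and notch by projection.

Run:
```python
from h import *
np.set_printoptions(precision=4,suppress=True,linewidth=200)
c,s=pickle.load(open("w6.pkl","rb"));c2=pickle.load(open("s6.pkl","rb"))
g=cv2.cvtColor(c["img"],cv2.COLOR_RGB2GRAY);g2=cv2.cvtColor(c2["img"],cv2.COLOR_RGB2GRAY)
m=(g>200).astype(np.uint8);m[:,:230]=0;m[:,290:]=0;m[180:]=0
n,l,st,ce=cv2.connectedComponentsWithStats(m);i=1+st[1:,4].argmax();print(st[i],ce[i])
ys=np.argwhere(l==i);
for v in sorted(set(ys[:,0]))[::12]:print(v,ys[ys[:,0]==v][:,1].min(),ys[ys[:,0]==v][:,1].max())
T=s["eef_pos"]+s["orientation"]@[.114,-.0016,-.039]
print("tip pred",T,"scene",proj(c2,T),"wrist",proj(c,T,s))
print("notch scene",proj(c2,[.437,-.408,.0495]),"ends",proj(c2,[.4364,-.391,.0495]),proj(c2,[.4376,-.425,.0495]),"front cover corners",proj(c2,[.4353,-.348,.061]),proj(c2,[.4393,-.468,.061]))
print(g2[246:272,274:306])
```

```text
[ 247    1   25  161 3631] [258.9353  77.8218]
1 248 270
13 248 270
25 247 270
37 247 270
49 247 270
61 247 270
73 248 270
85 248 270
97 248 270
109 249 270
121 249 270
133 249 270
145 249 269
157 249 269
tip pred [ 0.4076 -0.4117  0.0697] scene (np.float64(282.9540508499504), np.float64(259.9212346753042)) wrist (np.float64(257.77918777773596), np.float64(2.3676398583240825))
notch scene (np.float64(288.04306156928595), np.float64(257.6712701147055)) ends (np.float64(282.876957462587), np.float64(254.74452709035023)) (np.float64(293.26907381734884), np.float64(260.63195278317517)) front cover corners (np.float64(270.2832420668031), np.float64(244.5923666009797)) (np.float64(307.148906454218), np.float64(265.4342519748076))
[[ 50  72 221 203 199 203 201 201 198 202 204 204 201 202 203 208 211 237 239 255 253 251 251 250 249 249 249 248 249 249 250 250]
 [ 46  66 236 210 203 201 203 201 202 203 205 200 202 200 201 201 197 207 210 201 242 255 253 252 251 250 249 249 249 249 249 249]
 [ 35  43 147 199 217 207 206 203 203 202 204 207 201 202 202 201 200 205 199 180 211 201 245 254 252 25
[... 2340 characters left out ...]
 87  88  88  88  86  87  89  87  86  84  97]
 [ 42  35  39  37  59  66  70  74  72  68  74  87  85  86  88  89  82  88  88  88  88  85  89  87  90  89  87  90  88  90  87  88]
 [ 88  71  45  36  42  50  56  74  79  73  95  68  78  84  84  78  77  80  79  81  86  87  86  88  86  87  86  88  87  89  88  89]
 [100  95  86  57  37  39  42  49  66  82  90  71  73  79  80  75  78  80  75  78  84  84  85  86  89  88  86  88  87  84  88  87]
 [ 97 100 102  50  58  86  33  37  48  59  72  80  77  76  80  78  79  80  80  79  78  81  83  89  86  87  86  87  88  88  87  88]
 [ 77 101  88  43  94 101  55  41  38  39  59  78  79  79  79  81  79  79  67  60  70  76  79  83  84  89  86  87  87  88  87  86]]
```

Call:
drive_effector:
  plan:
    - [[0,-0.1,1.95],[0,0,0]]
    - [[0,-0.1,1.95],[0,0,0]]
    - [[0,-0.1,1.95],[0,0,0]]
    - [[1.2,-0.1,1.95],[0,0,0]]
    - [[2.2,-0.1,1.95],[0,0,0]]
    - [[2.6,-0.1,1.95],[0,0,0]]

```text
clock: 14.62
eef_pos: [0.3197, -0.4139, 0.0089]
orientation: [[0.999, 0.035, 0.0], [0.035, -0.999, -0.001], [0.0, 0.001, -1.0]]
contact_force: [-0.4, -0.6, -0.6]
grip_width: 0.0198
grasp_force: 30.0
```

Call:
drive_effector:
  plan:
    - [[0.6,0,0],[0,0,0]]
    - [[1.2,0,0],[0,0,0]]
    - [[1.2,0,0],[0,0,0]]

```text
clock: 15.0
eef_pos: [0.331, -0.4134, 0.0086]
orientation: [[0.999, 0.035, 0.0], [0.035, -0.999, -0.0], [0.0, 0.0, -1.0]]
contact_force: [0.3, 0.2, -0.5]
grip_width: 0.02
grasp_force: 30.0
```

Call:
drive_effector:
  plan:
    - [[0.4,0,0],[0,0,0]]
    - [[0.8,0,0],[0,0,0]]
    - [[0.8,0,0],[0,0,0]]

```text
clock: 15.38
eef_pos: [0.3388, -0.4132, 0.0087]
orientation: [[0.999, 0.035, 0.0], [0.035, -0.999, -0.0], [0.0, 0.0, -1.0]]
contact_force: [-0.1, -0.3, -1.2]
grip_width: 0.0196
grasp_force: 30.0
```

The blade is inside the notch (tip about 16 mm deep) with no contact force. Now lever up.

Call:
drive_effector:
  plan:
    - [[0,0,-0.6],[0,0,0]]
    - [[0.1,0,-1.2],[0,0,0]]
    - [[0.3,0,-2],[0,0,0]]
    - [[0.5,0,-3],[0,0,0]]
    - [[0.6,0,-3.4],[0,0,0]]
    - [[0.6,0,-3.4],[0,0,0]]

```text
clock: 16.12
eef_pos: [0.345, -0.4133, 0.0432]
orientation: [[0.999, 0.034, 0.001], [0.034, -0.999, -0.001], [0.001, 0.001, -1.0]]
contact_force: [-0.2, 0.4, -0.0]
grip_width: 0.0199
grasp_force: 30.0
```

Run:
```python
from h import *
np.set_printoptions(precision=3,suppress=True,linewidth=220)
s=ctrl.read_state();print(s["contact_force"],s["wrist_torque"])
c,_=look("scene");c0=pickle.load(open("s6.pkl","rb"))
# where the front cover edge would be for angles; brightness change
H=np.array([.540,-.4046,.058]);R=lambda t:H+np.array([-.103*np.cos(t)-.0*np.sin(t),0,.103*np.sin(t)])
for t in(0,.3,.4,.5):
    print(t,[np.round(proj(c,R(t)+[0.036*-y,y,0])) for y in(.055,-.055)])
d=cv2.absdiff(c["img"],c0["img"]).max(2);m=d>40;print(np.argwhere(m).min(0),np.argwhere(m).max(0))
g=cv2.cvtColor(c["img"],cv2.COLOR_RGB2GRAY);print(g[225:275:2,296:316])
```

```text
[-0.213  0.433 -0.027] [ 0.001  0.122 -0.015]
0 [array([271., 246.]), array([304., 265.])]
0.3 [array([272., 237.]), array([306., 256.])]
0.4 [array([273., 234.]), array([307., 253.])]
0.5 [array([274., 231.]), array([309., 249.])]
[0 0] [375 326]
[[ 91 102  98 101 109 117 123 136 145 140 132 131 119 127  36  36  55  70  99 111]
 [188 164 127  90  87 108 121 126 138 133 124 129 142 134 126 138 146 106  93  40]
 [200 200 202 212 187 149 123 114 109 102 107 108 120 120 118 126 133 127 120 121]
 [191 191 193 195 198 201 204 200 188 186 158 105  86  93  93  98 101 110 116 116]
 [241 239 229 202 190 192 193 195 196 196 199 203 197 163 107  66  80  90  96 104]
 [244 244 243 244 242 239 229 205 189 191 195 198 201 200 199 209 187 196 116  98]
 [243 242 244 245 244 244 244 244 242 239 230 203 187 192 195 193 195 197 201 200]
 [248 247 246 244 244 244 245 245 245 244 242 243 242 239 218 189 193 
[... 724 characters left out ...]
79  78  79  41  48  69 112  77  63]
 [ 75  76  73  77  77  76  76  78  65 171 133  69  54  39  38  64  65  84  78  98]
 [ 76  74  79  75  79  76  77  77  76  77  55  39  36  54  89  58  80 115  87 109]
 [ 75  77  76  76  76  75  77  81  70  39  37  36  97 105  80  85 102  80  69  61]
 [ 74  70  49  57  74  77  67  46  37  36  38 162  96 114 104  78  94  53  52  42]
 [ 75  70 162 176  55  53  40  39  38  52  79 131 171 102  72  77  95  42  40  51]
 [ 76  75  76  56  38  37  34  42  79  87  86  85  81  77  79  80  59  32  38  42]
 [ 74  63  39  36  38  35  60  90  85  82  86  89  80  76  77  84  78  75  72  58]
 [ 42  37  38  30  53  85  87  84  82  84  87  90  75  77  77  86  65  81  82  82]]
```

The cover's edge in the scene rose to about 0.35 to 0.4 rad, matching the prediction, and the wrist torque shows a load of about 1 N. Now the rest of the arc.

To row units: 0.059 m is 5.9, -0.053 m is -5.3.

Call:
drive_effector:
  plan:
    - [[0.4,0,-1.1],[0,0,0]]
    - [[0.9,0,-2.1],[0,0,0]]
    - [[1.7,0,-3.1],[0,0,0]]
    - [[2.6,0,-4],[0,0,0]]
    - [[3.6,0,-4.7],[0,0,0]]
    - [[4.7,0,-5.3],[0,0,0]]
    - [[5.9,0,-5.6],[0,0,0]]
    - [[6.6,0,-5.7],[0,0,0]]

```text
clock: 17.18
eef_pos: [0.4116, -0.4108, 0.0999]
orientation: [[0.999, 0.035, 0.001], [0.035, -0.999, -0.001], [0.0, 0.001, -1.0]]
contact_force: [-1.9, -0.5, -0.4]
grip_width: 0.0198
grasp_force: 30.0
```

Call:
drive_effector:
  plan:
    - [[0.6,0,0],[0,0,0]]
    - [[1.5,0,0],[0,0,0]]
    - [[2.1,0,0],[0,0,0]]
    - [[2.1,0,0],[0,0,0]]

```text
clock: 17.68
eef_pos: [0.432, -0.4099, 0.0995]
orientation: [[0.999, 0.035, 0.0], [0.035, -0.999, 0.0], [0.0, -0.0, -1.0]]
contact_force: [-0.3, 0.1, -2.1]
grip_width: 0.0194
grasp_force: 30.0
```

```bash
python3 - <<'E'
from h import *
np.set_printoptions(precision=3,suppress=True,linewidth=220)
s=ctrl.read_state();print(s["wrist_torque"])
c,_=look("scene");pickle.dump(c,open("s7.pkl","wb"))
H=np.array([.540,-.4046,.058])
for t in(1.3,1.5,1.6,1.7,1.75):
    print(t,[np.round(proj(c,H+[.103*-np.cos(t)-.036*y,y,.103*np.sin(t)]),1) for y in(.06,-.06)])
g=cv2.cvtColor(c["img"],cv2.COLOR_RGB2GRAY);print(g[186:250:2,300:346:2])
E
```

```text
[ 0.008  0.136 -0.012]
1.3 [array([287.4, 204.1]), array([325.6, 223.4])]
1.5 [array([291.9, 199.2]), array([330. , 218.2])]
1.6 [array([294.1, 197.2]), array([332.1, 216. ])]
1.7 [array([296.3, 195.5]), array([334.2, 214.2])]
1.75 [array([297.3, 194.7]), array([335.2, 213.3])]
[[ 70  68  68  63  70  65  91  98 101  91  97 108 104 102  91 107 114 109 108 115 136 127 130]
 [ 67  68  70  69  68  48  90  89  95  92  88 103 109 100 104 108 116 109 121 121 123 100 105]
 [ 68  71  68  63  51  53  95  95 103  91 100 104  97 110  99 105 107 105 107 115 109 111 114]
 [ 59  52  49  51  52  54  98  89  94  90  90  93  98  96  99 106 117 117 106 104 100 116 108]
 [ 47  45  46  57  26  78  93  93  86  88  91  
[... 1913 characters left out ...]
0  82  42  61  93  91  85  93 115]
 [ 33  82  76  81 115  69  39  42  42  39  34  85  99  26  98  90 101  99  98  43  83  81 104]
 [ 41  82  80  79  79  80  36  40  42  34  85  76  50  34  96 110 107  99 115 112  87  46  59]
 [ 80  79  79  78  78  79  36  41  36 190  42 109  85  98  96  97  94 100  99 104 101 117  94]
 [ 77  79  77  80  78  81  46  32  69 101 167 161  65  89  88 111  93  98  96  95 105 115 108]
 [ 71  77  80  80  78  79  72  72  84  81  73 101 173 171 106  99  91  88  82  86  89 108 114]
 [164 168  64  71  75  82  79  85  84  81  83  74 113 180  81  96  93  84  89  89  88  85  88]
 [116 152 194 236 149  74  77  82  84  82  80  84 239  63  83  79  90  86  84  83  86  86  92]]
```

To row units: 0.003 m is 0.3.

Call:
drive_effector:
  plan:
    - [[0.3,0,0],[0,0,0]]
    - [[0.3,0,0],[0,0,0]]
    - [[0.3,0,0],[0,0,0]]
  only: "eef|force"

```text
eef_pos: [0.4345, -0.4099, 0.0997]
contact_force: [-0.0, 0.8, -0.7]
grasp_force: 30.0
```

Call:
drive_effector:
  plan:
    - [[0.3,0,0],[0,0,0]]
    - [[0.3,0,0],[0,0,0]]
    - [[0.3,0,0],[0,0,0]]
  only: "eef|force"

```text
eef_pos: [0.4366, -0.4097, 0.0993]
contact_force: [-6.1, 0.1, -1.0]
grasp_force: 30.0
```

The push now meets the hinge stop (6 N), so the cover is fully open. Retract, then take the tool back to its original spot on the bench.

To row units: -0.2 m is -20, -0.18 m is -18, -0.1 rad is -0.4.

Call:
drive_effector:
  plan:
    - [[-4,0,0],[0,0,0]]
    - [[-10,0,0],[0,0,0]]
    - [[-10,0,-6],[0,0,0]]
    - [[-10,0,-12],[0,0,0]]
    - [[-10,0,-18],[0,0,0]]
    - [[-8,-3,-20],[0,0,-0.4]]
    - [[-4,-7,-20],[0,0,-1]]
    - [[0,-11,-20],[0,0,-1.6]]

```text
clock: 19.48
eef_pos: [0.4351, -0.2989, 0.3006]
orientation: [[0.906, 0.424, 0.002], [0.424, -0.906, -0.001], [0.001, 0.002, -1.0]]
contact_force: [0.7, 0.9, 0.3]
grip_width: 0.0197
grasp_force: 30.0
```

Call:
drive_effector:
  plan:
    - [[5,-5,0],[0,0,0]]
  quiet: true

```text
ok
```

Run:
```python
from h import *
s=ctrl.read_state();o=s["orientation"]
print(s["eef_pos"],toolrel([.631,.061,.30]),np.arctan2(o[1,0],o[0,0]))
```

```text
[ 0.45689666 -0.24000065  0.29979456] [ 2.84827368e-01 -1.99466230e-01 -1.21456536e-06] 0.435468309491844
```

Call:
drive_effector:
  plan:
    - [[5,-3.5,0],[0,0,-0.72]]
    - [[10,-7,0],[0,0,-1.44]]
    - [[15,-10.5,0],[0,0,-2.16]]
    - [[20,-14,0],[0,0,-2.88]]
    - [[25,-17.5,0],[0,0,-3.6]]
    - [[28.5,-19.9,0],[0,0,-3.68]]
    - [[28.5,-19.9,0],[0,0,-3.68]]
    - [[28.5,-19.9,0],[0,0,-3.68]]

```text
clock: 20.6
eef_pos: [0.6298, 0.0591, 0.2994]
orientation: [[0.215, 0.977, -0.0], [0.977, -0.215, -0.0], [-0.0, -0.0, -1.0]]
contact_force: [-1.2, -0.3, -0.6]
grip_width: 0.0195
grasp_force: 30.0
```

Run:
```python
from h import *
s=ctrl.read_state();o=s["orientation"]
print(s["eef_pos"],toolrel([.631,.061,-.028]),np.arctan2(o[1,0],o[0,0]))
c,s=look("wrist");pickle.dump((c,s),open("w8.pkl","wb"))
```

```text
[0.62984956 0.05910215 0.2994252 ] [0.00217391 0.00080744 0.32742451] 1.3543543611825917
```

Descend to just above the bench, then go down by feel.

To row units: 0.313 m is 31.3, 0.29 m is 29.

Call:
drive_effector:
  plan:
    - [[0.2,0,6],[0,0,0]]
    - [[0.2,0,12],[0,0,0]]
    - [[0.2,0,18],[0,0,0]]
    - [[0.2,0,24],[0,0,0]]
    - [[0.2,0,29],[0,0,0]]
    - [[0.2,0,31.3],[0,0,0]]
    - [[0.2,0,31.3],[0,0,0]]
  only: "eef|contact"

```text
eef_pos: [0.6284, 0.0599, -0.0153]
contact_force: [0.2, -0.5, -0.3]
```

Call:
drive_effector:
  plan:
    - [[0,0,0.4],[0,0,0]]
    - [[0,0,0.8],[0,0,0]]
    - [[0,0,0.8],[0,0,0]]
  only: "eef|contact"

```text
eef_pos: [0.631, 0.0612, -0.0206]
contact_force: [0.1, -0.8, -0.2]
```

Call:
drive_effector:
  plan:
    - [[0,0,0.3],[0,0,0]]
    - [[0,0,0.6],[0,0,0]]
    - [[0,0,0.6],[0,0,0]]
  only: "eef|contact"

```text
eef_pos: [0.6302, 0.0614, -0.0278]
contact_force: [0.6, -0.1, 0.1]
```

To row units: 0.003 m is 0.3.

Call:
drive_effector:
  plan:
    - [[0,0,0.3],[0,0,0]]
    - [[0,0,0.3],[0,0,0]]
  only: "eef|contact"

```text
eef_pos: [0.6302, 0.0613, -0.0307]
contact_force: [1.3, 0.3, -0.3]
```

Call:
drive_effector:
  plan:
    - [[0,0,0],[0,0,0]]
    - [[0,0,0],[0,0,0]]
    - [[0,0,0],[0,0,0]]
  aperture: 0.045

```text
clock: 22.9
eef_pos: [0.6306, 0.0613, -0.0302]
orientation: [[0.215, 0.977, 0.0], [0.977, -0.215, -0.0], [0.0, 0.0, -1.0]]
contact_force: [0.9, -0.9, -1.3]
grip_width: 0.0447
grasp_force: 0.0
```

Call:
drive_effector:
  plan:
    - [[0,0,-3],[0,0,0]]
    - [[0,0,-8],[0,0,0]]
    - [[0,0,-14],[0,0,0]]
    - [[-5,0,-20],[0,0,0]]
    - [[-9,-2,-26],[0,0,0]]
    - [[-9,-6,-32],[0,0,0]]
    - [[-9,-10,-36],[0,0,0]]
    - [[-9,-10,-39],[0,0,0]]

```text
clock: 23.9
eef_pos: [0.5116, -0.005, 0.3615]
orientation: [[0.215, 0.977, 0.001], [0.977, -0.215, -0.0], [-0.0, 0.001, -1.0]]
contact_force: [0.4, -0.4, 0.0]
grip_width: 0.0453
grasp_force: 0.0
```

Call:
drive_effector:
  plan:
    - [[0,0,0],[0,0,0]]
    - [[0,0,0],[0,0,0]]
  quiet: true

```text
ok
```

Run:
```python
from h import *
np.set_printoptions(precision=4,suppress=True,linewidth=220)
c,s=look("wrist");pickle.dump((c,s),open("w9.pkl","wb"));print(s["eef_pos"],s["clock"])
g=cv2.cvtColor(c["img"],cv2.COLOR_RGB2GRAY)
for n,p in(("tip",[.6531,.173,.0095]),("junc",[.638,.097,.0095]),("head",[.437,.105,.122])):print(n,proj(c,p,s))
u,v=[int(x) for x in proj(c,[.6531,.173,.0095],s)]
print(g[max(v-12,0):v+40:4,u-20:u+20:2])
for i,w in enumerate([pickle.load(open("w1.pkl","rb")),(c,s)]):
    c_,s_=w;g=cv2.cvtColor(c_["img"],cv2.COLOR_RGB2GRAY);hs=cv2.cvtColor(c_["img"],cv2.COLOR_RGB2HSV)
    u,v=[int(x) for x in proj(c_,[.437,.105,.122],s_)]
    m=((g>165)).astype(np.uint8);M=np.zeros_like(m);M[max(v-45,0):v+45,max(u-45,0):u+45]=1;m*=M
    m=cv2.morphologyEx(m,cv2.MORPH_CLOSE,np.ones((9,9)))
    n,l,st,ce=cv2.connectedComponentsWithStats(m);j=1+st[1:,4].argmax();print(i,(u,v),st[j],ce[j])
    pts=np.argwhere(l==j)[:,::-1].astype(float)
    P=np.array([plane(c_,a,b,.122,s_)[:2] for a,b in pts]);print(cv2.minAreaRect((P*1000).astype(np.float32)))
```

```text
[ 0.5134 -0.0051  0.3591] 24.15
tip (np.float64(326.0504014195684), np.float64(-3.447069653201112))
junc (np.float64(323.6964012707034), np.float64(53.61358764181736))
head (np.float64(180.85432171826184), np.float64(76.77344967516383))
[[122 121 120 118 123 126 120 115 106 246 255 255 237 118 112 113 113 114 114 114]
 [116 121 124 120 122 128 124 119  85 255 255 255 210 114 115 115 114 114 112 118]
 [125 124 126 122 116 117 119 123 117 255 255 255 201 112 111 113 112 112 113 114]
 [131 130 129 124 118 120 121 123 103 255 255 255 193 116 116 115 115 116 115 116]
 [127 122 119 116 118 118 117 117 122 255 255 255 175 124 121 123 124 126 125 127]
 [118 117 118 117 116 114 116 117 132 255 255 255 150 128 131 138 142 137 136 141]
 [115 116 120 124 125 125 122 121 157 255 255 255 137 127 136 142 145 145 147 151]
 [133 128 122 130 137 135 136 136 176 255 255 255 137 140 142 144 152 153 150 152]
 [135 134 134 140 148 152 155 145 181 255 255 248 139 135 145 153 149 145 149 149]
 [136 137 141 149 161 165 161 119 248 255 255 229 131 135 141 142 141 146 153 158]]
0 (173, 84) [ 152   61   42   54 1114] [172.8689  86.3968]
((435.5760192871094, 99.86198425292969), (35.545509338378906, 59.92953109741211), 10.070473670959473)
1 (180, 76) [ 159   53   44   56 1220] [180.3262  79.1893]
((435.77447509765625, 99.87355041503906), (35.7313346862793, 60.740264892578125), 10.912845611572266)
```

The pry tool is back on the bench: the blade shows where predicted and the fingers are free of it. Two views give the scanner head centre as (0.4352, 0.1023), yaw 100.5°. Now go above it.

To row units: 0.25 m is 25, -0.0995 m is -9.95, -0.4 rad is -1.6.

Call:
drive_effector:
  plan:
    - [[4.4,-5,0],[0,0,-0.72]]
    - [[8.8,-9.95,3],[0,0,-1.44]]
    - [[8.8,-9.95,9],[0,0,-1.6]]
    - [[8.8,-9.95,15],[0,0,-1.6]]
    - [[8.8,-9.95,21],[0,0,-1.6]]
    - [[8.8,-9.95,25],[0,0,-1.6]]
    - [[8.8,-9.95,25],[0,0,-1.6]]
    - [[8.8,-9.95,25],[0,0,-1.6]]
  aperture: 0.075

```text
clock: 25.2
eef_pos: [0.4358, 0.1022, 0.1103]
orientation: [[-0.182, 0.983, 0.0], [0.983, 0.182, 0.0], [0.0, 0.0, -1.0]]
contact_force: [0.5, 0.9, -0.0]
grip_width: 0.075
grasp_force: 0.0
```

Run:
```python
from h import *
np.set_printoptions(precision=4,suppress=True,linewidth=220)
c,s=look("wrist");pickle.dump((c,s),open("w10.pkl","wb"));o=s["orientation"];print(s["eef_pos"],np.degrees(np.arctan2(o[1,0],o[0,0])),toolrel([.4352,.1023,.053]))
g=cv2.cvtColor(c["img"],cv2.COLOR_RGB2GRAY)
print(proj(c,[.435,.102,.122],s));print(g[150:320:8,190:330:5])
```

```text
[0.4358 0.1022 0.1103] 100.5145076506668 [ 0.0004 -0.0013  0.058 ]
(np.float64(257.6262836242175), np.float64(233.4376873268156))
[[ 77  80  90  85  83  58  47  45  37  29  28  32  32  32  34  34  31  33  31  41  47  46  87  89  77  80  82  85]
 [ 82  85  79  82  78  56  46  41  42  42  42  46  45  45  45  47  46  43  45  41  41  47  88  81  74  78  79  76]
 [ 85  80  75  76  74  61  57  61  60  61  59  59  62  61  60  61  61  60  58  45  47  45  81  84  81  82  83  77]
 [ 87  89  83  79  74  65  63  73  71  72  72  71  71  71  70  67  67  67  64  50  48  45  74  76  72  74  78  81]
 [ 84  87  83  76  77  68  53  55  54  46  45  43  43  45  44  44  45  44  46  44  44  43  80  72  72  74  76  75]
 [ 78  84  78  75  71  67  46 111 143 119 119 119 119 119 119 120 119 119 119 117  86  50  79  74  81  85  77  82]
 [ 78  73  73  78  79  76  46 113 118 120 120 120 119 120 120 120 121 121 120 118 108  70  9
[... 1048 characters left out ...]
 142 137]
 [160 151 127 117  98  76 107 150 119 115 116 116 114 115 115 115 116 114 114 149 142 142 144 148 151 145 142 140]
 [166 167 166 162 165 167 166 168 159 152 148 148 142 134 114  76  87 147 143 164 159 156 161 153 149 147  51  44]
 [173 175 173 170 164 159 156 161 170 167 160 163 163 162 160 161 160 154 158 160 159 152 148 141 112  69  46  46]
 [101 154 159 153 151 159 156 160 163 167 172 168 157 152 154 159 163 164 160 160 157 149 158 161 156 155  86  43]
 [ 92  92  92  92  94  92  92  93  93  93  92  92  93  94  93  93  94  92  93  93  92  92  92  91  93  92  93  92]
 [ 99  97 100  99  99  98  98  98  99  98 100  98  99  98  99  99  98  97  98  99  98  98  99  99  99  97  97  98]]
```

The scanner head is centred between the fingers (columns 225-288, axis at 257). Descend and grasp.

To row units: 0.057 m is 5.7, 0.055 m is 5.5.

Call:
drive_effector:
  plan:
    - [[0,0,3],[0,0,0]]
    - [[0,0,5.5],[0,0,0]]
    - [[0,0,5.7],[0,0,0]]
    - [[0,0,5.7],[0,0,0]]
  only: "eef|cont"

```text
eef_pos: [0.4366, 0.1021, 0.0542]
contact_force: [-0.3, 0.2, 0.3]
```

Call:
drive_effector:
  plan:
    - [[0,0,0],[0,0,0]]
    - [[0,0,0],[0,0,0]]
    - [[0,0,0],[0,0,0]]
    - [[0,0,0],[0,0,0]]
  aperture: 0

```text
clock: 26.25
eef_pos: [0.4353, 0.1022, 0.0528]
orientation: [[-0.183, 0.983, 0.0], [0.983, 0.183, -0.0], [-0.0, 0.0, -1.0]]
contact_force: [-0.3, -0.0, 1.5]
grip_width: 0.0395
grasp_force: 29.9
```

Call:
drive_effector:
  plan:
    - [[0,0,0],[0,0,0]]

```text
clock: 26.38
eef_pos: [0.4353, 0.1021, 0.0528]
orientation: [[-0.182, 0.983, 0.0], [0.983, 0.182, -0.0], [-0.0, 0.0, -1.0]]
contact_force: [-0.8, 0.0, 2.4]
grip_width: 0.0395
grasp_force: 29.9
```

The scanner is gripped at 39.5 mm and 30 N. Lift it, and check the label in the scene camera meanwhile.

To row units: -0.02 m is -2, -0.257 m is -25.7, 0.3 rad is 1.2.

Call:
drive_effector:
  plan:
    - [[0,0,-2],[0,0,0]]
    - [[0,0,-6],[0,0,0]]
    - [[0,0,-11],[0,0,0]]
    - [[0,0,-16],[0,0,0]]
    - [[0,0,-21],[0,0,0]]
    - [[0,0,-25.7],[0,0,0]]
    - [[-4,0,-25.7],[0,0,0.6]]
    - [[-8,0,-25.7],[0,0,1.2]]

```text
clock: 27.38
eef_pos: [0.4499, 0.023, 0.31]
orientation: [[0.119, 0.993, 0.001], [0.993, -0.119, -0.0], [-0.0, 0.001, -1.0]]
contact_force: [1.3, 0.6, -1.8]
grip_width: 0.0398
grasp_force: 29.9
```

Run:
```python
from h import *
np.set_printoptions(precision=4,suppress=True,linewidth=200)
s=ctrl.read_state();o=s["orientation"];print(s["eef_pos"],s["grip_width"],np.arctan2(o[1,0],o[0,0]),toolrel([.3729,-.3946,.31]))
c,_=look("scene");pickle.dump(c,open("s11.pkl","wb"))
g=cv2.cvtColor(c["img"],cv2.COLOR_RGB2GRAY);L=np.array([.5468,-.3883,.1156])
u,v=proj(c,L);print("label pred px",u,v,[np.round(proj(c,L+np.array([-.036*a+.0027*b/.016*1,a,b])),1) for a,b in((.016,.016),(-.016,.016),(-.016,-.016),(.016,-.016))])
u,v=int(u),int(v);print(g[v-14:v+16,u-18:u+20])
```

```text
[0.4499 0.023  0.31  ] 0.03981680474062292 1.4510663021627468 [-0.4238 -0.0266  0.    ]
label pred px 307.1694597899518 215.03679827677118 [array([303.3, 207.9]), array([313.1, 212.8]), array([311. , 222.2]), array([301.3, 217.2])]
[[ 97 214 255 ...  93  88  87]
 [103 255 255 ...  90  91  89]
 [100 182 226 ...  91  88  88]
 ...
 [108 231 192 ...  99 100 101]
 [230 195  90 ...  99  96 101]
 [230  91  64 ... 101  98 100]]
```

Run:
```python
from h import *
import sys
np.set_printoptions(threshold=sys.maxsize,linewidth=220)
c=pickle.load(open("s11.pkl","rb"));g=cv2.cvtColor(c["img"],cv2.COLOR_RGB2GRAY)
print(g[200:230,292:324])
H=np.array([.540,-.4046,.058])
for t in(1.6,1.7,1.75):print(t,[np.round(proj(c,H+[.103*-np.cos(t)-.036*y,y,.103*np.sin(t)]),1) for y in(.06,-.06)])
```

```text
[[255 255 255 255 134  87  96  37  48  60  84  99  86 112 146 170 209 165  94  73  79  84  83  82  80 107 247 255 255 255 205  87]
 [255 255 255 157  50  98  86  27  75  54  50  60  87  96  90 112 148 163 203 228 106  68  77 115  59 215 255 249 244 248 140  82]
 [255 255 188  56  89  99  81  36  88  79  64  53  52  63  80  97  91 111 144 179 204 236 106  81 136 255 255 255 245 135  70  84]
 [255 237  91  42 105 100  52  53  99  86  86  78  65  55  48  58  78 100  90  96 142 174 203 230 156 255 255 255 187 101  81  92]
 [176 107  47  27 105 101  41  78 102  94  84  87  84  81  66  63  48  58  80  99  91  96 135 171 194 242 215 236 109 108  81  89]
 [122  33  30  67 106 103  30  81  99  97  92  91  83  86  83  86  76  68  46  57  79  99  91  79 134 155 193 215 153 144  69  72]
 [131  16  45 112  99  89  25  98  98  95  97  97  93  82  85  99 100  96  85  60  46  58  82  83  92 104 137 154 203 212 162 255]
 [125  68  97 154  97  79  38 103  95  97  95  95  92  92  81 101  97  97 101  94  75  54  46  51  75  78  95 100 137 154 200 255]
 [121 110 216 115  96  54  57 103  97  99  98  95 12
[... 2600 characters left out ...]
5  77  81  88  77  63  56  68  89 104 100 100 100  98  99  97 101 103 101 101  99 100  99  97 101]
 [ 65 106 152 197 217 156  45  55  86  77  78  96  89  77  57  51  65  90 104 100  99  99  99 100  99 102 100  98  97  98 101 102]]
1.6 [array([294.1, 197.2]), array([332.1, 216. ])]
1.7 [array([296.3, 195.5]), array([334.2, 214.2])]
1.75 [array([297.3, 194.7]), array([335.2, 213.3])]
```

Call:
drive_effector:
  plan:
    - [[-5,-0.3,0],[0,0,0.72]]
    - [[-10,-0.6,0],[0,0,1.44]]
    - [[-15,-0.9,0],[0,0,2.16]]
    - [[-20,-1.2,0],[0,0,2.88]]
    - [[-25,-1.5,0],[0,0,3.6]]
    - [[-30,-1.8,0],[0,0,4.32]]
    - [[-36,-2.2,0],[0,0,5.04]]
    - [[-42.4,-2.7,0],[0,0,5.66]]

```text
clock: 28.42
eef_pos: [0.3735, -0.3942, 0.3091]
orientation: [[0.999, 0.035, -0.0], [0.035, -0.999, 0.001], [-0.0, -0.001, -1.0]]
contact_force: [1.4, 0.2, -1.3]
grip_width: 0.0397
grasp_force: 29.9
```

Call:
drive_effector:
  plan:
    - [[0,0,0],[0,0,0]]
    - [[0,0,0],[0,0,0]]
  quiet: true

```text
ok
```

Run:
```python
from h import *
s=ctrl.read_state();o=s["orientation"];print(s["eef_pos"],s["grip_width"],np.arctan2(o[1,0],o[0,0]),toolrel([.3729,-.3946,.0634]))
```

```text
[ 0.37384154 -0.39222735  0.30870438] 0.039616844818974636 0.03984688495897993 [-0.00086898  0.00284554  0.24529961]
```

The label is visible: corners at about (304,208), (313,213), (311.5,222) and (302,217), so its centre (307.8,215) is within a pixel of the prediction (307.2,215.0). Lower to scan height.

To row units: 0.235 m is 23.5, 0.22 m is 22.

Call:
drive_effector:
  plan:
    - [[0,0.2,6],[0,0,0]]
    - [[0,0.2,12],[0,0,0]]
    - [[0,0.2,18],[0,0,0]]
    - [[0,0.2,22],[0,0,0]]
    - [[0,0.2,23.5],[0,0,0]]
    - [[0,0.2,23.5],[0,0,0]]
    - [[0,0.2,23.5],[0,0,0]]

```text
clock: 29.55
eef_pos: [0.3753, -0.396, 0.0769]
orientation: [[0.999, 0.04, 0.002], [0.04, -0.999, -0.003], [0.002, 0.003, -1.0]]
contact_force: [0.6, -0.2, -0.1]
grip_width: 0.0393
grasp_force: 29.9
```

Run:
```python
from h import *
s=ctrl.read_state();o=s["orientation"];print(toolrel([.3729,-.3946,.0634]),np.arctan2(o[1,0],o[0,0]))
```

```text
[-0.00234501 -0.00151741  0.01344128] 0.040095295093855954
```

To row units: 0.011 m is 1.1.

Call:
drive_effector:
  plan:
    - [[0,0,1.1],[0,0,0]]
    - [[0,0,1.1],[0,0,0]]
    - [[0,0,1.1],[0,0,0]]
    - [[0,0,1.1],[0,0,0]]

```text
clock: 30.05
eef_pos: [0.3742, -0.395, 0.0638]
orientation: [[0.999, 0.039, 0.0], [0.039, -0.999, -0.0], [0.0, 0.0, -1.0]]
contact_force: [0.8, -0.6, -0.7]
grip_width: 0.0392
grasp_force: 29.9
```

Run:
```python
from h import *
np.set_printoptions(precision=4,suppress=True)
s=ctrl.read_state();o=s["orientation"];w=s["eef_pos"]+o@[.044,0,-.0522]
print("label in window frame (x, -y, -z):",o.T@(np.array([.5468,-.3883,.1156])-w))
c,_=look("scene");g=cv2.cvtColor(c["img"],cv2.COLOR_RGB2GRAY)
print("window px",proj(c,w),"head back",proj(c,w-o@[.077,0,0]))
```

```text
label in window frame (x, -y, -z): [0.1288 0.0001 0.0005]
window px (np.float64(280.54244654223675), np.float64(242.4135182011803)) head back (np.float64(262.9876845655685), np.float64(260.5600451489646))
```

Computed aim: 129 mm away, off-axis by less than 1 mm. Hold for more than a second, and check the scanner's pitch in the wrist picture.

Call:
drive_effector:
  plan:
    - [[0,0,0],[0,0,0]]
    - [[0,0,0],[0,0,0]]
    - [[0,0,0],[0,0,0]]
    - [[0,0,0],[0,0,0]]
    - [[0,0,0],[0,0,0]]
    - [[0,0,0],[0,0,0]]
    - [[0,0,0],[0,0,0]]
    - [[0,0,0],[0,0,0]]
  only: "clock|eef"

```text
clock: 31.1
eef_pos: [0.3741, -0.3948, 0.0636]
```

Call:
drive_effector:
  plan:
    - [[0,0,0],[0,0,0]]
    - [[0,0,0],[0,0,0]]
    - [[0,0,0],[0,0,0]]
    - [[0,0,0],[0,0,0]]
  only: "clock|eef"

```text
clock: 31.6
eef_pos: [0.3741, -0.3948, 0.0636]
```

Run:
```python
from h import *
np.set_printoptions(precision=4,suppress=True,linewidth=200)
c,s=look("wrist");o=s["orientation"];g=cv2.cvtColor(c["img"],cv2.COLOR_RGB2GRAY)
P=lambda x,y,h:np.round(proj(c,s["eef_pos"]+o@[x,y,.0428-h],s),1)
print("nose top front L/R",P(.044,-.023,.114),P(.044,.023,.114),"nose/head edge",P(.028,0,.114),"head top back",P(-.033,0,.112))
for u in(240,258,275):print(g[60:260:4,u])
print(g[120,190:330:4])
```

```text
nose top front L/R [199.5 198.3] [324.8 198.2] nose/head edge [262.1 237.3] head top back [261.8 356.3]
[151 157 142 142 147 150 202 199 198 198 198 198 162 102 198 201 133 100 101 101 102  57  58  58  60  59  56  53  55  27  20  18  16  30  32  33  36  35  34  36  36  35  34  33  96  96  95  95  96
  95]
[146 140 143 144 146 134 200 197 197 197 195 197 163 106 196 198 131  99  98  54  56  56  54  56  58  62  62  64  66  29  18  16  19  28  34  33  35  34  35  34  33  35  33  33  96  95  96  96  97
  96]
[220 255 134 141 148 158 200 197 197 198 197 197 147 116 201 197 107  54  55  56  59  61  62  64  64  65  63  63  63  30  18  17  19  31  31  33  35  36  34  35  35  34  33  34  96  96  95  96  96
  96]
[241 197 196 198 198 200 200 200 201 200 201 202 202 200 201 198 199 198 197 196 196 197 198 196 195 195 195 194 195 196 195 175 206 220 220]
```

The nose/head edge is at row 236 against 237 predicted, so the scanner hangs upright in the grip. Held for 1.5 s; now return it.

Careful with the scale: shifts go in cm and turns go in units of 0.25 rad. That gives: -0.247 m is -24.7, -0.185 m is -18.5, -0.69 rad is -2.76.

Call:
drive_effector:
  plan:
    - [[0,0,-6],[0,0,0]]
    - [[0,0,-12],[0,0,0]]
    - [[0,0,-18],[0,0,0]]
    - [[0,0,-24.7],[0,0,0]]
    - [[0,-3,-24.7],[0,0,-0.6]]
    - [[1,-8,-24.7],[0,0,-1.32]]
    - [[2,-13,-24.7],[0,0,-2.04]]
    - [[3,-18.5,-24.7],[0,0,-2.76]]
  only: "clock|grip"

```text
clock: 32.65
grip_width: 0.0395
```

Call:
drive_effector:
  plan:
    - [[0,0,0],[0,0,0]]
  quiet: true

```text
ok
```

Run:
```python
from h import *
s=ctrl.read_state();o=s["orientation"];print(s["eef_pos"],toolrel([.4353,.1021,.31]),1.7545-np.arctan2(o[1,0],o[0,0]))
```

```text
[ 0.39722448 -0.20572911  0.31100808] [ 0.23467718 -0.20281778  0.00104269] 1.0194696794588305
```

Call:
drive_effector:
  plan:
    - [[4,-3.4,0],[0,0,-0.72]]
    - [[8,-6.8,0],[0,0,-1.44]]
    - [[12,-10,0],[0,0,-2.16]]
    - [[16,-13.8,0],[0,0,-2.88]]
    - [[20,-17,0],[0,0,-3.6]]
    - [[23.47,-20.28,0],[0,0,-4.078]]
    - [[23.47,-20.28,0],[0,0,-4.078]]
    - [[23.47,-20.28,0],[0,0,-4.078]]
  only: "clock|grip"

```text
clock: 33.78
grip_width: 0.0398
```

Call:
drive_effector:
  plan:
    - [[0,0,0],[0,0,0]]
    - [[0,0,0],[0,0,0]]
    - [[0,0,0],[0,0,0]]
  quiet: true

```text
ok
```

Run:
```python
from h import *
s=ctrl.read_state();o=s["orientation"];print(s["eef_pos"],toolrel([.4353,.1021,.0528]),1.7545-np.arctan2(o[1,0],o[0,0]))
```

```text
[0.43681786 0.09810524 0.31065678] [ 0.00422412 -0.00081521  0.2578563 ] 0.007336263794948561
```

Call:
drive_effector:
  plan:
    - [[0.4,-0.1,5],[0,0,-0.028]]
    - [[0.4,-0.1,10],[0,0,-0.028]]
    - [[0.4,-0.1,15],[0,0,-0.028]]
    - [[0.4,-0.1,19],[0,0,-0.028]]
    - [[0.4,-0.1,19.5],[0,0,-0.028]]
    - [[0.4,-0.1,19.5],[0,0,-0.028]]
  only: "clock|grip"

```text
clock: 34.9
grip_width: 0.04
```

Call:
drive_effector:
  plan:
    - [[0,0,0],[0,0,0]]
    - [[0,0,0],[0,0,0]]
  quiet: true

```text
ok
```

Run:
```python
from h import *
s=ctrl.read_state();o=s["orientation"];print(s["eef_pos"],toolrel([.4353,.1021,.0528]),1.7545-np.arctan2(o[1,0],o[0,0]))
```

```text
[0.43619293 0.1025704  0.11714342] [-0.00025659 -0.00114692  0.06434061] -0.0013609110826575677
```

To row units: 0.061 m is 6.1, 0.057 m is 5.7.

Call:
drive_effector:
  plan:
    - [[0,-0.1,1.5],[0,0,0]]
    - [[0,-0.1,3],[0,0,0]]
    - [[0,-0.1,4.5],[0,0,0]]
    - [[0,-0.1,5.7],[0,0,0]]
    - [[0,-0.1,6.1],[0,0,0]]
    - [[0,-0.1,6.1],[0,0,0]]
    - [[0,-0.1,6.1],[0,0,0]]
  only: "eef|force"

```text
eef_pos: [0.4345, 0.1024, 0.055]
contact_force: [0.2, 0.0, -1.7]
grasp_force: 29.9
```

Run:
```python
from h import *
print(toolrel([.4353,.1021,.0528]))
```

```text
[-0.00044994  0.00073922  0.00224203]
```

To row units: 0.003 m is 0.3, 0.002 m is 0.2.

Call:
drive_effector:
  plan:
    - [[0,0,0.2],[0,0,0]]
    - [[0,0,0.3],[0,0,0]]
    - [[0,0,0.3],[0,0,0]]
  only: "eef|force"

```text
eef_pos: [0.4346, 0.1024, 0.0527]
contact_force: [-3.7, -1.1, 7.5]
grasp_force: 30.0
```

Call:
drive_effector:
  plan:
    - [[0,0,0],[0,0,0]]
    - [[0,0,0],[0,0,0]]
    - [[0,0,0],[0,0,0]]
  aperture: 0.075
  only: "eef|force|width"

```text
eef_pos: [0.434, 0.1024, 0.0516]
contact_force: [-0.2, -0.3, 0.7]
grip_width: 0.0677
grasp_force: 0.0
```

Call:
drive_effector:
  plan:
    - [[0,0,-2],[0,0,0]]
    - [[0,0,-5],[0,0,0]]
    - [[0,0,-10],[0,0,0]]
    - [[0,0,-16],[0,0,0]]
    - [[-6,5,-22],[0,0,0]]
    - [[-11,8,-28],[0,0,0.6]]
    - [[-11,8,-30.6],[0,0,1.2]]
    - [[-11,8,-30.6],[0,0,1.6]]

```text
clock: 37.78
eef_pos: [0.5353, 0.0071, 0.3613]
orientation: [[0.219, 0.976, 0.006], [0.976, -0.219, -0.001], [-0.0, 0.006, -1.0]]
contact_force: [1.1, -0.0, -0.3]
grip_width: 0.0752
grasp_force: 0.0
```

Call:
drive_effector:
  plan:
    - [[0,0,0],[0,0,0]]
    - [[0,0,0],[0,0,0]]
  quiet: true

```text
ok
```

Run:
```python
from h import *
np.set_printoptions(precision=4,suppress=True,linewidth=200)
c,s=look("wrist");o=s["orientation"];g=cv2.cvtColor(c["img"],cv2.COLOR_RGB2GRAY);print(s["eef_pos"],s["clock"])
u,v=[int(x) for x in proj(c,[.4352,.1023,.122],s)]
m=(g>165).astype(np.uint8);M=np.zeros_like(m);M[max(v-45,0):v+45,max(u-45,0):u+45]=1;m*=M
m=cv2.morphologyEx(m,cv2.MORPH_CLOSE,np.ones((9,9)))
n,l,st,ce=cv2.connectedComponentsWithStats(m);j=1+st[1:,4].argmax();print((u,v),st[j],ce[j])
P=np.array([plane(c,a,b,.122,s)[:2] for a,b in np.argwhere(l==j)[:,::-1].astype(float)]);print(cv2.minAreaRect((P*1000).astype(np.float32)))
print("tip",proj(c,[.6531,.173,.0095],s));m=(g>235).astype(np.uint8);n,l,st,ce=cv2.connectedComponentsWithStats(m);print([ (list(st[i]),) for i in range(1,n) if st[i,4]>150 and st[i,1]<120])
c,_=look("scene");g=cv2.cvtColor(c["img"],cv2.COLOR_RGB2GRAY);g0=cv2.cvtColor(pickle.load(open("s11.pkl","rb"))["img"],cv2.COLOR_RGB2GRAY)
print("cover patch diff",cv2.absdiff(g,g0)[195:235,295:340].mean())
a=pickle.load(open("c0.pkl","rb"))["scene"]["img"];d=cv2.absdiff(a,c["img"]).max(2);k,l,st,ce=cv2.connectedComponentsWithStats((cv2.medianBlur(d,3)>50).astype(np.uint8));print([list(x) for x in st[1:] if x[4]>25])
```

```text
[0.5321 0.0095 0.3562] 38.025
(169, 94) [ 147   68   45   55 1226] [169.323   94.4568]
((435.497314453125, 100.03861999511719), (36.5299186706543, 61.31364822387695), 11.547154426574707)
tip (np.float64(316.3965593064683), np.float64(10.41267623389399))
[([np.int32(311), np.int32(10), np.int32(10), np.int32(58), np.int32(365)],), ([np.int32(240), np.int32(79), np.int32(24), np.int32(29), np.int32(461)],), ([np.int32(0), np.int32(96), np.int32(22), np.int32(25), np.int32(408)],)]
cover patch diff 3.026666666666667
[[np.int32(0), np.int32(0), np.int32(160), np.int32(13), np.int32(1373)], [np.int32(170), np.int32(0), np.int32(57), np.int32(55), np.int32(1194)], [np.int32(204), np.int32(71), np.int32(8), np.i
[... 507 characters left out ...]
2(18), np.int32(12), np.int32(54)], [np.int32(72), np.int32(211), np.int32(11), np.int32(10), np.int32(62)], [np.int32(0), np.int32(213), np.int32(6), np.int32(28), np.int32(101)], [np.int32(132), np.int32(220), np.int32(22), np.int32(16), np.int32(52)], [np.int32(272), np.int32(226), np.int32(56), np.int32(41), np.int32(1174)], [np.int32(80), np.int32(240), np.int32(31), np.int32(27), np.int32(350)], [np.int32(0), np.int32(276), np.int32(38), np.int32(57), np.int32(1288)], [np.int32(94), np.int32(277), np.int32(12), np.int32(26), np.int32(164)], [np.int32(46), np.int32(304), np.int32(51), np.int32(23), np.int32(409)], [np.int32(52), np.int32(310), np.int32(48), np.int32(28), np.int32(265)]]
```

The scanner is back within 0.3 mm of its original head position, the pry tool lies where it was, and the cover is still open. Handing in.

```bash
python3 -c "
from cell import ctrl
print(ctrl.sign_off())"
```

```text
the job is handed in; nothing more can be done
None
```

The job is handed in at about 38 s of the 72 s, with no verdict returned: the cover was levered fully open, the pry tool laid flat, the label scanned from about 13 cm for 1.5 s, and the scanner put back upright in its stand.

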